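# Pull down the candle hatch and set out the candles

## Task

Take the hook pole from its rest, hook it into the ring at the top of the cabinet's hatch and pull the hatch down with the pole (not with the gripper) until it lies level. Then stand every candle from the straw mat upright, right down in a cup of its own size on the hatch, and lay the pole back in both notches of its rest, prong hanging down. Leave the vase, the pyramid and the bowl where they are.

Things in the scene. Friction and masses are not known exactly. Their poses are not given: they have to be found in the camera images.
- hatch (a joint): the cabinet's drop-front hatch: oak panel 300 wide, 230 high, 16 mm thick, hinged at its bottom edge; 0 = shut (upright), 1.571 = down (level), rad. The top swings out towards the robot and down. A damped friction stay holds it where it is up to 0.35 rad (start 0 to 0.06); beyond 0.45 rad it sinks to level by itself in 3 to 6 s. Pulling slowly at the ring takes 2 to 4 N
- hatch_hinge (a point): middle of the hinge line, at the shut hatch's outer lower edge, 60 mm above the table; fixed. x points level into the cabinet, away from the robot, square to the shut hatch; y along the hinge, z up. The open-backed cabinet spans x 0 to 130 mm, 340 mm wide, 310 mm high. The hatch swings over the space in front, 230 mm out; its upper side when down is 16 mm above the hinge
- ring (a point): centre of the brass ring on the hatch's outer face near its top: inner diameter 28 mm, wire 6 mm; the ring lies level (hole straight up and down) when the hatch is shut. Centre 27 mm out from the outer face, 218 mm above the hinge line; the panel goes 12 mm higher. Turns with the hatch, z along the hole; with the hatch down it hangs beneath the front edge
- pole: hook pole: square wooden shaft 16 x 16 mm from x = -140 to +150 mm, then a brass rod 8 mm thick on to x = +205 mm, where it bends straight down (-z) into a prong. Origin on the shaft's centre line near its centre of mass: grip here. x points to the hook; 0.12 kg. It starts in its rest, prong hanging down
- pole_tip (a point): lower end of the hook's prong, at x = +205, z = -38 mm of the pole; the prong is 8 mm thick and 34 mm of it are free below the rod
- pole_rest: fixed wooden rest: base 300 x 70 x 12 mm and two notched blocks at x = -90 and +90 mm, 20 mm thick along x, open-topped notches 24 mm wide, floors 47 mm and cheeks 65 mm above the table. Origin under its middle, x along the notches. The pole lying in it has its origin 55 mm above the table over the rest's origin (within 12 mm along x), hook at the +x end
- mat: thin flat straw mat, 280 x 250 mm, on which the candles stand at the start; origin at its centre
- slim0: slim rigid battery candle, 28 mm in diameter, 85 mm high without its 13 mm flame tip, heavy foot (centre of mass 15 mm up), about 100 g; origin at the centre of its underside, z up its axis. May be absent
- slim1: slim rigid battery candle, 28 mm in diameter, 85 mm high without its 13 mm flame tip, heavy foot (centre of mass 15 mm up), about 100 g; origin at the centre of its underside, z up its axis. May be absent
- slim2: slim rigid battery candle, 28 mm in diameter, 85 mm high without its 13 mm flame tip, heavy foot (centre of mass 15 mm up), about 100 g; origin at the centre of its underside, z up its axis. May be absent
- stout0: stout rigid battery candle, 40 mm in diameter, 75 mm high without its 13 mm flame tip, heavy foot (centre of mass 15 mm up), about 170 g; origin at the centre of its underside, z up its axis. May be absent
- stout1: stout rigid battery candle, 40 mm in diameter, 75 mm high without its 13 mm flame tip, heavy foot (centre of mass 15 mm up), about 170 g; origin at the centre of its underside, z up its axis. May be absent
- stout2: stout rigid battery candle, 40 mm in diameter, 75 mm high without its 13 mm flame tip, heavy foot (centre of mass 15 mm up), about 170 g; origin at the centre of its underside, z up its axis. May be absent
- slim_cup0 (a point): floor centre of a brass cup on the hatch's inner face, one of the row of three near the hatch's free edge, 165 mm from the hinge line and 95 mm apart; bore 33 mm for a 28 mm candle, 25 mm deep, wall 3 mm. With the hatch down it opens upwards, its floor about 80 mm and its rim about 105 mm above the table (axis: the point's x)
- slim_cup1 (a point): floor centre of a brass cup on the hatch's inner face, one of the row of three near the hatch's free edge, 165 mm from the hinge line and 95 mm apart; bore 33 mm for a 28 mm candle, 25 mm deep, wall 3 mm. With the hatch down it opens upwards, its floor about 80 mm and its rim about 105 mm above the table (axis: the point's x)
- slim_cup2 (a point): floor centre of a brass cup on the hatch's inner face, one of the row of three near the hatch's free edge, 165 mm from the hinge line and 95 mm apart; bore 33 mm for a 28 mm candle, 25 mm deep, wall 3 mm. With the hatch down it opens upwards, its floor about 80 mm and its rim about 105 mm above the table (axis: the point's x)
- stout_cup0 (a point): floor centre of a brass cup on the hatch's inner face, one of the row of three near the hinge, 75 mm from the hinge line and 95 mm apart; bore 45 mm for a 40 mm candle, 25 mm deep, wall 3 mm. With the hatch down it opens upwards, its floor about 80 mm and its rim about 105 mm above the table (axis: the point's x)
- stout_cup1 (a point): floor centre of a brass cup on the hatch's inner face, one of the row of three near the hinge, 75 mm from the hinge line and 95 mm apart; bore 45 mm for a 40 mm candle, 25 mm deep, wall 3 mm. With the hatch down it opens upwards, its floor about 80 mm and its rim about 105 mm above the table (axis: the point's x)
- stout_cup2 (a point): floor centre of a brass cup on the hatch's inner face, one of the row of three near the hinge, 75 mm from the hinge line and 95 mm apart; bore 45 mm for a 40 mm candle, 25 mm deep, wall 3 mm. With the hatch down it opens upwards, its floor about 80 mm and its rim about 105 mm above the table (axis: the point's x)
- vase: white ceramic vase, 80 mm wide, 115 mm high; origin under its centre; not to be disturbed
- pyramid: dark wooden pyramid ornament, 90 mm high; origin under its centre; not to be disturbed
- bowl: white ceramic bowl, 100 mm wide, 45 mm high; origin under its centre; not to be disturbed
There are look-alikes about, which are no part of the job. What is shaped like the slim2 but purple is not meant.

How it is judged (in metres and radians):
On the way, in this order (a step that is already met when the one before it is completed fails the run):
1. the pole's prong is down through the ring of the still shut hatch (value of joint hatch below 0.2 rad and horizontal distance between pole_tip and ring below 0.018 m and z of pole_tip in the frame of ring between -0.045 and -0.005 m), for 0.1 s.
2. the hatch is down (value of joint hatch above 1.5 rad), for 0.2 s.
At the end, for the whole second after the job is handed in: Hatch over 1.5 rad; each candle within 0.17 rad of upright, its underside within 9 mm of the floor centre of a cup of its own size; pole in both notches of its rest, prong down (0.2 rad), within 0.1 rad and 50 mm lengthwise; all at rest (value of joint hatch above 1.5 rad and (distance between slim0 and slim_cup0 below 0.009 m or distance between slim0 and slim_cup1 below 0.009 m or distance between slim0 and slim_cup2 below 0.009 m) and angle between each of slim0, slim1, slim2, stout0, stout1, stout2's own z axis and vertical below 0.17 rad and linear speed of each of slim0, slim1, slim2, stout0, stout1, stout2, pole below 0.03 m/s and (distance between slim1 and slim_cup0 below 0.009 m or distance between slim1 and slim_cup1 below 0.009 m or distance between slim1 and slim_cup2 below 0.009 m) and (distance between slim2 and slim_cup0 below 0.009 m or distance between slim2 and slim_cup1 below 0.009 m or distance between slim2 and slim_cup2 below 0.009 m) and (distance between stout0 and stout_cup0 below 0.009 m or distance between stout0 and stout_cup1 below 0.009 m or distance between stout0 and stout_cup2 below 0.009 m) and (distance between stout1 and stout_cup0 below 0.009 m or distance between stout1 and stout_cup1 below 0.009 m or distance between stout1 and stout_cup2 below 0.009 m) and (distance between stout2 and stout_cup0 below 0.009 m or distance between stout2 and stout_cup1 below 0.009 m or distance between stout2 and stout_cup2 below 0.009 m) and x of pole in the frame of pole_rest between -0.05 and 0.05 m and y of pole in the frame of pole_rest between -0.009 and 0.009 m and z of pole in the frame of pole_rest between 0.05 and 0.06 m and angle between pole's own z axis and vertical below 0.2 rad and angle between the x axis of pole and the x axis of pole_rest, either way round below 0.1 rad); the robot touches nothing.
It fails at once if the gripper or arm presses on the hatch while it is not yet down (value of joint hatch below 1.3 rad and contact force between any of the fingers, the arm and hatch above 2 N).
It fails at once if the vase is disturbed (distance of vase from where it was at the start of the episode above 0.03 m).
It fails at once if the pyramid is disturbed (distance of pyramid from where it was at the start of the episode above 0.03 m).
It fails at once if the bowl is disturbed (distance of bowl from where it was at the start of the episode above 0.03 m).
Of slim0, slim1, slim2, stout0, stout1, stout2 only 4 to 6 are there at a start; the rules pass over those that are not, and their reading is None.
At some moment in a run one of slim0, slim1, slim2, stout0, stout1, stout2 may be knocked a few centimetres aside while the robot is not near it.
Once in a run the grip may slacken for a moment while it holds something.
It also fails if it takes over 210 s, if anything falls off the work surface, if the arm or the gripper's body presses on something with over 40 N, if the wrist force passes 120 N, or if a joint passes its speed limit or range.

## Robot

A 6-joint arm with a two-finger parallel gripper is mounted at the origin on the work surface. World frame = base frame: x ahead of the robot, y to its left, z up, the work surface at z = 0. Lengths are in mm, angles in rad, forces in N, time in s.
With the tool pointing down it reaches from about 350 to 975 mm from the base axis. Payload 17.4 kg.
Tool frame: the origin (TCP) lies midway between the tips of the shut fingers; the grasp point (between the pads) lies 19 mm behind it; z points along the fingers, y is the line along which they close (so a half turn about z gives the same grasp; the last joint's range is limited). The gripper opens to 85 mm and grips with 20 to 120 N. Pads are 22 mm wide; open, the fingers measure 114 mm over their backs; the gripper's body (76 mm by 85 mm) begins 54 mm behind the grasp point. The pads swing forward as they close: fully open they stand 13 mm farther back than shut.
Start: joints at [-1.151, 0.116, 1.442, -0, 1.584, -0.038], TCP at [298.326, -605.503, 231.303] pointing down, gripper open.
Joint ranges: [-2.83, 2.83], [-0.83, 2.19], [0.07, 2.5], [-1.14, 4.28], [0.01, 3], [-2.97, 2.97]. Speed limits (rad/s): [1.89, 1.89, 2.22, 3.14, 3.14, 3.14].

## Interface

Orientations are given as [roll, pitch, yaw] about the fixed x, y, z axes, in that order (R = Rz(yaw) Ry(pitch) Rx(roll)).
In Python, from station import robot, cams, ticket gives the robot as it stands.
- The arm moves only by the tool apply_moves, never from a script. Its argument "rows" is a list of rows, each a list of 3 entries, a list of its own where there are three numbers: the shift along the tool's x, y, z scaled (see below), then the turn, a rotation vector about the tool's x, y, z scaled (see below), then the opening, from 0 (shut) to 1 (fully open). A call has 1 to 12 rows; each row shifts and turns the commanded pose from where the row before left it, along the tool's axes as they then stand; what a row does not reach is not made up. The controller multiplies each number of a shift by 0.5 m and each number of a turn by 8 degrees. A row lasts 1/10 s, in which the tool goes at most 50 mm and 8.59 degrees, less where a joint would pass 70% of its speed; a pose out of reach is approached as far as the arm can. A call with a number of a shift or a turn outside -1 to 1 is refused whole. A call with a gripper value outside its range is refused whole. The fingers move at their own pace and stop on an object; "grip_force" is the grip in N (left out, the last holds). Time passes only in rows, so rows that do not move let the fingers close. It gives the time, the measured TCP pose, the force, the opening and the grip force at its end, in the units of the state.
- robot.get_state(): the state, without advancing time (a new reading comes with each control period).
- cams.get_image(name): name is "scene" or "side" or "wrist"; returns a dict with "pixels" (480x640x3 uint8, blue, green, red), "z_map" (480x640 float32, mm along the optical axis (not along the pixel's ray), 0 where there is no reading), "K" (3x3 intrinsics, pixels), "origin" and "rotation" of the camera in the world. Camera axes: x right, y down, z forward; pixel columns grow to the right and rows downward; lengths in mm; the calibration is good to about 2 mm. A picture is of the moment at which its call begins.
- ticket.hand_in(): hands the job in; it is judged then, once.
The state is a dict: "time_s": time; "joint_positions": joint angles; "dq": joint speeds; "effort": joint torques, N m; "ee_pos": TCP position; "eef_rot": TCP orientation; "ft_force": force on the tool from outside, world axes, zero at the start; "ft_torque": the same for the moment, N m; "width": finger opening in mm; "gripper_force": force on a finger pad.
Only numpy, scipy, OpenCV 4.12 (cv2) and the standard library are available. Lean on these libraries where they do the work, as an engineer would, in place of code of your own. Each camera call takes 0.05 s, during which the arm holds its last target. There are 200 camera calls.

## Working session

There is one attempt and no reset: what is moved stays moved. The work goes in short steps, Python scripts to look and compute and a tool call to move; the robot and the scene stay as the last step left them, time stands still between calls to the robot, and variables do not carry over. Pictures are saved under pics/ and viewed, at most 14 in all, crops included, and the job is handed in when it is done.

Besides the shell and the picture viewer there is one more tool, called in YAML: its name, and indented under it one key for each argument. apply_moves: Moves the arm, as the interface text tells. Its arguments: {"type":"object","properties":{"rows":{"type":"array"},"grip_force":{"type":"number"}},"required":["rows"]}

```bash
mkdir -p pics; ls; cat > h.py <<'E'
import numpy as np, cv2
from station import robot, cams, ticket
def grab(n, save=None):
    im=cams.get_image(n)
    np.savez(f'/tmp/{n}.npz',**{k:np.asarray(im[k]) for k in im})
    if save: cv2.imwrite(f'pics/{save}.png',im['pixels'])
    return im
def cloud(im):
    z=np.asarray(im['z_map'],float);K=np.asarray(im['K'])
    v,u=np.mgrid[:480,:640]
    P=np.stack([(u-K[0,2])/K[0,0]*z,(v-K[1,2])/K[1,1]*z,z],-1)
    W=P@np.asarray(im['rotation']).T+np.asarray(im['origin'])
    W[z<=0]=np.nan
    return W
E
python3 - <<'E'
from h import *
a=grab('scene','s1');b=grab('side','d1')
for i in(a,b): print(i['origin'],i['rotation'],i['K'][0])
print(robot.get_state())
E
```

```text
pics
[1227.40974692 -378.85586518 1137.25605478] [-2.4751799  -0.01333173  1.04929258] [499.2009242    0.         319.18485524]
[-71.45167991 947.02068894 819.09409346] [-2.09328423 -0.01331051 -2.51532354] [446.75345072   0.         311.07105498]
{'time_s': 0.1, 'joint_positions': array([-1.15079353e+00,  1.16455762e-01,  1.44219620e+00,  9.13238001e-06,
        1.58402214e+00, -3.77805099e-02]), 'dq': array([-0.00018978, -0.00021147, -0.00336744,  0.00059324, -0.00064181,
       -0.00048635]), 'effort': array([ 1.57835952e-03, -7.33663130e+01, -6.33790541e+01, -3.58381203e-05,
        5.28323711e-03, -4.23214453e-05]), 'ee_pos': array([ 298.25839949, -605.3355854 ,  230.62544662]), 'eef_rot': array([-3.14051232e+00, -4.99731340e-05,  4.57783398e-01]), 'ft_force': array([-0.26426428,  0.17460903, -0.17807045]), 'ft_torque': array([-0.01327031,  0.02114234,  0.0689499 ]), 'gripper_force': 0.0, 'width': 85.33029470152891}
```

View pics/s1.png

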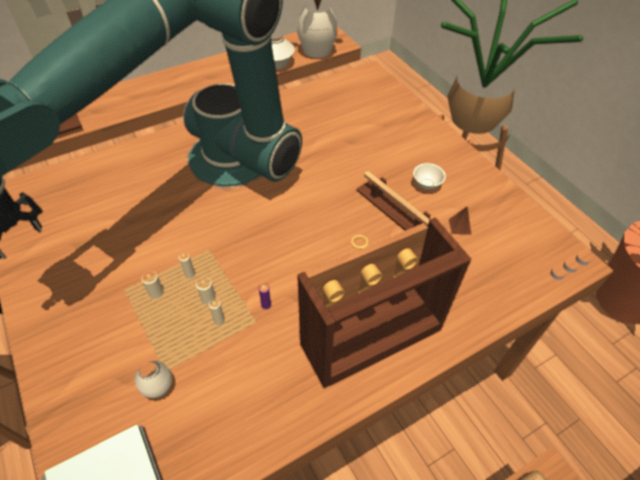

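View pics/d1.png

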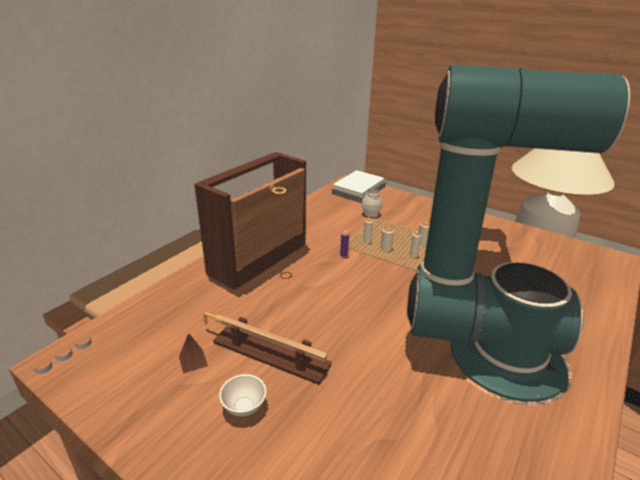

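The scene view shows the cabinet (300–465, 220–380), the ring at (360,241), the rest with the pole (365–430, 175–225), and four pale candles on the mat at (152,283), (186,264), (205,291) and (217,312). The purple look-alike at (265,297) is off the mat, so it isn't one of the candles. The side view shows the hook end at (207,318), near the pyramid.

```bash
cat >> h.py <<'E'
from scipy.spatial.transform import Rotation as R
def cloud(im):
    z=np.asarray(im['z_map'],float);K=np.asarray(im['K'])
    v,u=np.mgrid[:480,:640]
    P=np.stack([(u-K[0,2])/K[0,0]*z,(v-K[1,2])/K[1,1]*z,z],-1)
    r=np.asarray(im['rotation'])
    M=r if r.shape==(3,3) else R.from_euler('xyz',r).as_matrix()
    W=P@M.T+np.asarray(im['origin'])
    W[z<=0]=np.nan
    return W
def load(n): return dict(np.load(f'/tmp/{n}.npz'))
def hmap(W,sel,x0,x1,y0,y1,res,name,zmax=150):
    """top-down height picture; columns y (left=+y), rows x (up=+x)"""
    P=W[sel].reshape(-1,3);P=P[np.isfinite(P[:,0])]
    H=np.zeros((int((x1-x0)/res),int((y1-y0)/res)),np.float32)
    i=((x1-P[:,0])/res).astype(int);j=((y1-P[:,1])/res).astype(int)
    k=(i>=0)&(i<H.shape[0])&(j>=0)&(j<H.shape[1])
    np.maximum.at(H,(i[k],j[k]),P[k,2]); return H
E
python3 - <<'E'
from h import *
def blobs(W,zlo,zhi,tag,mn=12):
    m=(W[...,2]>zlo)&(W[...,2]<zhi)&np.isfinite(W[...,0])
    m&=(np.hypot(W[...,0],W[...,1])>250)
    n,l,s,c=cv2.connectedComponentsWithStats(m.astype(np.uint8))
    for i in range(1,n):
        if s[i,4]<mn: continue
        P=W[l==i]; print(tag,c[i].round(),s[i,4],'mean',P.mean(0).round(),'min',P.min(0).round(),'max',P.max(0).round())
for n in('scene','side'):
    im=load(n);W=cloud(im)
    m=np.isfinite(W[...,0]);print(n,'table z',np.nanmedian(W[...,2][m&(abs(W[...,2])<15)]))
    blobs(W,12,380,n,30)
# pixel probes
W=cloud(load('scene'))
for u,v in[(152,275),(186,258),(205,284),(217,305),(265,290),(360,236),(368,176),(428,220),(396,198),(300,285),(325,378),(468,262),(425,225),(320,285),(400,245)]: print('scene',u,v,W[v,u].round())
W=cloud(load('side'))
for u,v in[(368,222),(387,231),(416,235),(424,228),(345,236),(279,190),(208,319),(240,327),(325,353),(220,220),(300,180),(298,240),(220,270)]: print('side',u,v,W[v,u].round())
E
```

```text
scene table z 1.1689366257253369
scene [45. 18.] 3006 mean [-764. -355.  213.] min [-1318.  -516.    12.] max [-717. -140.  312.]
scene [318.   3.] 44 mean [-493.  617.  156.] min [-507.  604.  129.] max [-484.  631.  176.]
scene [467.  30.] 739 mean [ -56. 1027.  148.] min [-209.  857.   13.] max [   9. 1138.  236.]
scene [578.  27.] 5045 mean [  80. 1507.  103.] min [-294.  938.   12.] max [ 302. 1686.  237.]
scene [317.  27.] 1293 mean [-451.  593.   82.] min [-546.  534.   12.] max [-407.  702.  147.]
scene [282.  48.] 380 mean [-453.  430.   38.] min [-508.  384.   12.] max [-412.  497.   84.]
scene [284. 156.] 971 mean [235.  90. 148.] min [184.  16.  82.] max [257. 175. 202.]
scene [429. 174.] 540 mean [415. 506.  32.] min [374. 447.  12.] max [474. 549.  52.]
scene [379. 292.] 19251 mean [768.  61. 175.] min [ 330. -131.   12.] max [862. 384. 315.]
scene [ 20. 214.] 1041 mean [ 297. -572.  324.] min [ 261. -628.  246.] max [ 338. -533.  380.]
scene [461. 220.] 356 mean [619. 465.  41.] min [577. 441.  12.] max [648. 485.  90.]
scene [  2. 255.] 43 mean [ 329. -642.  260.] min
[... 1942 characters left out ...]
 56. 275.]
scene 368 176 [350. 315.  60.]
scene 428 220 [589. 359.  70.]
scene 396 198 [467. 337.  59.]
scene 300 285 [ 732. -126.  289.]
scene 325 378 [ 846. -128.   61.]
scene 468 262 [860. 201. 302.]
scene 425 225 [731. 190. 293.]
scene 320 285 [726. -75. 244.]
scene 400 245 [735. 123. 268.]
side 368 222 [ 551. -265.   79.]
side 387 231 [ 528. -378.   -1.]
side 416 235 [ 429. -412.    2.]
side 424 228 [ 387. -364.   67.]
side 345 236 [ 564. -136.   79.]
side 279 190 [712.  14. 257.]
side 208 319 [698. 346.  -4.]
side 240 327 [553. 366.  60.]
side 325 353 [334. 315.  62.]
side 220 220 [763. 210. 223.]
side 300 180 [707. -82. 258.]
side 298 240 [716. -83.  34.]
side 220 270 [780. 214.  50.]
```

```bash
cat > fit.py <<'E'
from h import *
from scipy.optimize import least_squares
def candle(Ws,x,y,r0=None,rad=32):
    """robust circle fit of side points"""
    Q=[]
    for W in Ws:
        m=(W[...,2]>18)&(W[...,2]<70)&(np.hypot(W[...,0]-x,W[...,1]-y)<rad); Q.append(W[m][:,:2])
    Q=np.vstack(Q)
    f=lambda p,r:np.hypot(Q[:,0]-p[0],Q[:,1]-p[1])-r
    out=[]
    for r in(14,20):
        s=least_squares(f,[x,y],loss='soft_l1',f_scale=1.5,args=(r,)); out.append((r,s.x.round(1),round(float(np.median(abs(s.fun))),2),len(Q)))
    return out
E
python3 - <<'E'
from fit import *
S=cloud(load('scene'));D=cloud(load('side'))
for n,(x,y) in dict(A=(387,-286),B=(400,-383),C=(475,-268),D=(557,-267),purple=(575,-147)).items():
    for t,Ws in(('both',[S,D]),('sc',[S]),('sd',[D])):
        try: print(n,t,candle(Ws,x,y))
        except Exception as e: print(n,t,e)
# hatch plane from both (outer face seen from side), height bins
for t,W in(('sd',D),):
    m=(W[...,0]>660)&(W[...,0]<760)&(W[...,1]>-70)&(W[...,1]<170)&(W[...,2]>75)&(W[...,2]<280)
    P=W[m]; 
    for it in range(4):
        A=np.c_[P[:,1:],np.ones(len(P))];c=np.linalg.lstsq(A,P[:,0],rcond=None)[0];r=P[:,0]-A@c;P=P[abs(r)<max(3,2*r.std())]
    print('hatch x = %.4f y + %.4f z + %.1f'%tuple(c),len(P),r.std())
# cabinet top rim
for t,W in(('sc',S),('sd',D)):
    m=(W[...,2]>300)&(W[...,2]<320)&(W[...,0]>650)&(W[...,0]<900)&(abs(W[...,1])<300)
    P=W[m]; print(t,'rim z',np.median(P[:,2]),cv2.minAreaRect(P[:,:2].astype(np.float32)))
# ring
for t,W in(('sc',S),('sd',D)):
    m=(W[...,0]<712)&(W[...,0]>655)&(W[...,1]>-0)&(W[...,1]<110)&(W[...,2]>262)&(W[...,2]<292)
    P=W[m]; print(t,'ring',len(P),P.mean(0).round(1) if len(P) else '',P.min(0).round(1),P.max(0).round(1))
# pole
for t,W in(('sc',S),('sd',D)):
    m=(W[...,2]>57)&(W[...,2]<72)&(W[...,0]>300)&(W[...,0]<690)&(W[...,1]>290)&(W[...,1]<420)
    P=W[m]; vx,vy,x0,y0=cv2.fitLine(P[:,:2].astype(np.float32),cv2.DIST_HUBER,0,.01,.01).ravel()
    s=(P[:,:2]-[x0,y0])@[vx,vy]; print(t,'pole dir',np.arctan2(vy,vx),'c',x0,y0,'ends',[x0+vx*s.min(),y0+vy*s.min()],[x0+vx*s.max(),y0+vy*s.max()],np.ptp(s),np.median(P[:,2]))
E
```

```text
A both [(14, array([ 382.5, -286.1]), 1.32, 241), (20, array([ 378.2, -292.9]), 2.55, 241)]
A sc [(14, array([ 383.2, -285.3]), 0.95, 128), (20, array([ 376.4, -284.3]), 1.41, 128)]
A sd [(14, array([ 380.6, -287.4]), 1.34, 113), (20, array([ 383. , -294.1]), 2.01, 113)]
B both [(14, array([ 398.3, -381.6]), 3.21, 298), (20, array([ 393.3, -385.1]), 1.22, 298)]
B sc [(14, array([ 400.7, -384.8]), 1.53, 184), (20, array([ 393.6, -384.6]), 0.8, 184)]
B sd [(14, array([ 390.5, -379. ]), 1.77, 114), (20, array([ 391.1, -386.2]), 1.5, 114)]
C both [(14, array([ 482.7, -267.8]), 4.41, 333), (20, array([ 478.6, -271.4]), 1.19, 333)]
C sc [(14, array([ 507.2, -274.6]), 4.58, 174), (20, array([ 479.1, -270.9]), 0.88, 174)]
C sd [(14, array([ 474.3, -265.6]), 2.29, 159), (20, array([ 477.3, -272.1]), 1.3, 159)]
D both [(14, array([ 554.4, -271.9]), 1.18, 234), (20, array([ 550. , -278.5]), 2.42, 234)]
D sc [(14, array([ 555. , -271.4]), 0.68, 127), (20, array([ 548.2, -270.3]), 1.12, 127)]
D sd [(14, array([ 552.4, -273. ]), 1.62, 107), (20, array([ 555.6, -279.2]), 2.2, 107)]
purple both [(14
[... 463 characters left out ...]
m z 307.0742049737829 ((786.6536254882812, 42.1473388671875), (343.9312744140625, 137.31759643554688), 87.36043548583984)
sc ring 114 [688.9  45.7 280.1] [668.6  27.1 275.2] [711.9  65.2 288.1]
sd ring 156 [700.3  41.5 276.9] [6.661e+02 1.000e-01 2.626e+02] [712.  102.1 289.4]
sc pole dir 0.1638206 c 469.5179 340.04538 ends [np.float64(332.23577509309064), np.float64(317.3523701372424)] [np.float64(591.8962472544157), np.float64(360.2747605998119)] 263.1841483262885 63.39625855916495
sd pole dir 0.17460915 c 471.91803 345.5461 ends [np.float64(327.2271099425369), np.float64(320.0218255262362)] [np.float64(658.2449483728157), np.float64(378.41522136097535)] 336.1288464486611 60.88440633217738
```

```bash
cat > plan.py <<'E'
import sys,json
from h import *
def plan(segs,start=None):
    """segs: (x,y,z,yaw,n) absolute world targets, tool down; turn first in pure-turn rows, then n constant rows"""
    s=robot.get_state()
    p=np.array(s['ee_pos']);M=R.from_euler('xyz',s['eef_rot']);
    if start is not None: p=np.array(start[:3],float);M=R.from_euler('xyz',[np.pi,0,start[3]])
    print('from',p.round(1),M.as_euler('xyz').round(4))
    for x,y,z,yaw,n in segs:
        T=R.from_euler('xyz',[np.pi,0,yaw])
        rv=(M.inv()*T).as_rotvec(degrees=True)/8
        if np.abs(rv).max()>.004:
            k=int(np.ceil(np.linalg.norm(rv)/.95)); print(f' turn x{k}:',(rv/k).round(4).tolist()); M=T
        d=M.inv().apply(np.array([x,y,z])-p)
        n=n or int(np.ceil(np.linalg.norm(d)/42))
        print(f' shift x{n}:',(d/n/500).round(4).tolist(),'total mm',d.round(1)); p=np.array([x,y,z],float)
E
python3 -c "
from plan import *
plan([(468,342.5,231,.17,24),(468,342.5,150,.17,3)])"
```

```text
from [ 298.3 -605.3  230.6] [-3.1405 -0.      0.4578]
 turn x3: [-0.0026, 0.0003, 0.687]
 shift x24: [0.0273, -0.0755, -0.0] total mm [ 3.277e+02 -9.055e+02 -4.000e-01]
 shift x3: [0.0, -0.0, 0.054] total mm [ 0. -0. 81.]
```

apply_moves:
  rows:
    - [[0,0,0],[-0.0026,0,0.687],1]
    - [[0,0,0],[-0.0026,0,0.687],1]
    - [[0,0,0],[-0.0026,0,0.687],1]
    - [[0.0273,-0.0755,0],[0,0,0],1]
    - [[0.0273,-0.0755,0],[0,0,0],1]
    - [[0.0273,-0.0755,0],[0,0,0],1]
    - [[0.0273,-0.0755,0],[0,0,0],1]
    - [[0.0273,-0.0755,0],[0,0,0],1]
    - [[0.0273,-0.0755,0],[0,0,0],1]
    - [[0.0273,-0.0755,0],[0,0,0],1]
    - [[0.0273,-0.0755,0],[0,0,0],1]
    - [[0.0273,-0.0755,0],[0,0,0],1]

```text
time_s: 1.3
ee_pos: [361.7, -248.3, 230.7]
eef_rot: [3.141, -0.0, 0.17]
ft_force: [1.1, 0.3, -0.1]
width: 85.6
gripper_force: 0.0
```

apply_moves:
  rows:
    - [[0.0273,-0.0755,0],[0,0,0],1]
    - [[0.0273,-0.0755,0],[0,0,0],1]
    - [[0.0273,-0.0755,0],[0,0,0],1]
    - [[0.0273,-0.0755,0],[0,0,0],1]
    - [[0.0273,-0.0755,0],[0,0,0],1]
    - [[0.0273,-0.0755,0],[0,0,0],1]
    - [[0.0273,-0.0755,0],[0,0,0],1]
    - [[0.0273,-0.0755,0],[0,0,0],1]
    - [[0.0273,-0.0755,0],[0,0,0],1]
    - [[0.0273,-0.0755,0],[0,0,0],1]
    - [[0.0273,-0.0755,0],[0,0,0],1]
    - [[0.0273,-0.0755,0],[0,0,0],1]

```text
time_s: 2.5
ee_pos: [446.5, 226.1, 230.3]
eef_rot: [3.14, -0.0, 0.17]
ft_force: [0.3, -0.9, 0.3]
width: 85.1
gripper_force: 0.0
```

apply_moves:
  rows:
    - [[0.0273,-0.0755,0],[0,0,0],1]
    - [[0.0273,-0.0755,0],[0,0,0],1]
    - [[0.0273,-0.0755,0],[0,0,0],1]
    - [[0,0,0],[0,0,0],1]
    - [[0,0,0],[0,0,0],1]
    - [[0,0,0],[0,0,0],1]

```text
time_s: 3.1
ee_pos: [467.8, 342.2, 230.2]
eef_rot: [3.14, 0.0, 0.17]
ft_force: [0.2, -0.1, 0.4]
width: 85.3
gripper_force: 0.0
```

```bash
python3 - <<'E'
from h import *
im=grab('wrist','w1'); s=robot.get_state(); print(s['time_s'],s['ee_pos'],s['eef_rot'],s['joint_positions'])
print(im['origin'],im['rotation'],im['K'])
W=cloud(im)
m=(W[...,2]>57)&(W[...,2]<70)&(W[...,0]>300)&(W[...,0]<690)&(W[...,1]>280)&(W[...,1]<420)
P=W[m];print(len(P))
vx,vy,x0,y0=cv2.fitLine(P[:,:2].astype(np.float32),cv2.DIST_HUBER,0,.01,.01).ravel()
t=(P[:,:2]-[x0,y0])@[vx,vy];print(np.arctan2(vy,vx),x0,y0,[x0+vx*t.min(),y0+vy*t.min()],[x0+vx*t.max(),y0+vy*t.max()],np.median(P[:,2]))
E
```

```text
3.15 [467.85766985 342.01521786 230.47345797] [ 3.14046048e+00 -2.08111766e-04  1.69233355e-01] [ 5.87790689e-01 -9.15173960e-02  1.65232974e+00 -1.11908271e-03
  1.58105032e+00  1.98934245e+00]
[537.37465864 355.49614154 373.30172381] [ 2.85357956e+00 -5.19531273e-04 -1.40073569e+00] [[363.49108134   0.         319.1550996 ]
 [  0.         363.49108134 242.51718016]
 [  0.           0.           1.        ]]
7959
0.17398848 501.56277 348.96112 [np.float64(330.20661268258516), np.float64(318.8425917165673)] [np.float64(633.8127084633443), np.float64(372.2061174934838)] 63.510369499955004
```

View pics/w1.png

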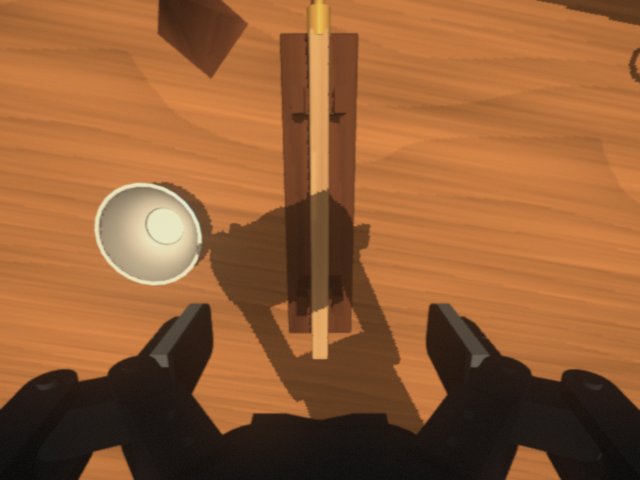

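```bash
python3 -c "
from plan import *
plan([(468.1,343,60,.174,5),(468.1,343,35,.174,2)])"
```

```text
from [467.9 342.  230.5] [ 3.1405e+00 -2.0000e-04  1.6920e-01]
 turn x1: [0.0081, -0.0015, -0.0341]
 shift x5: [0.0002, -0.0004, 0.0682] total mm [  0.4  -0.9 170.5]
 shift x2: [0.0, -0.0, 0.025] total mm [ 0. -0. 25.]
```

apply_moves:
  rows:
    - [[0,0,0],[0.008,-0.0015,-0.034],1]
    - [[0.0002,-0.0004,0.0682],[0,0,0],1]
    - [[0.0002,-0.0004,0.0682],[0,0,0],1]
    - [[0.0002,-0.0004,0.0682],[0,0,0],1]
    - [[0.0002,-0.0004,0.0682],[0,0,0],1]
    - [[0.0002,-0.0004,0.0682],[0,0,0],1]
    - [[0,0,0.025],[0,0,0],1]
    - [[0,0,0.025],[0,0,0],1]
    - [[0,0,0],[0,0,0],1]
    - [[0,0,0],[0,0,0],1]
  grip_force: 90

```text
time_s: 4.15
ee_pos: [468.8, 344.2, 36.3]
eef_rot: [-3.141, -0.001, 0.175]
ft_force: [0.0, 0.2, 0.0]
width: 85.4
gripper_force: 0.0
```

apply_moves:
  rows:
    - [[0,0,0],[0,0,0],0]
    - [[0,0,0],[0,0,0],0]
    - [[0,0,0],[0,0,0],0]
    - [[0,0,0],[0,0,0],0]
    - [[0,0,0],[0,0,0],0]
    - [[0,0,0],[0,0,0],0]
    - [[0,0,0],[0,0,0],0]
    - [[0,0,0],[0,0,0],0]

```text
time_s: 4.95
ee_pos: [468.4, 344.1, 35.3]
eef_rot: [-3.141, -0.0, 0.175]
ft_force: [-1.0, -0.9, 5.9]
width: 14.4
gripper_force: 88.4
```

```bash
python3 -c "
from plan import *
plan([(468.4,344.1,320,.175,7),(430,57,320,-.045,8)])"
```

```text
from [468.4 344.1  35.3] [-3.1413e+00 -4.0000e-04  1.7480e-01]
 shift x7: [0.0, -0.0, -0.0813] total mm [ 2.000e-01 -1.000e-01 -2.847e+02]
 turn x2: [-0.0012, -0.0013, 0.787]
 shift x8: [-0.0064, 0.0721, 0.0] total mm [-25.4 288.5   0. ]
```

apply_moves:
  rows:
    - [[0,0,-0.03],[0,0,0],0]
    - [[0,0,-0.05],[0,0,0],0]
    - [[0,0,-0.08],[0,0,0],0]
    - [[0,0,-0.08],[0,0,0],0]
    - [[0,0,-0.08],[0,0,0],0]
    - [[0,0,-0.08],[0,0,0],0]
    - [[0,0,-0.08],[0,0,0],0]
    - [[0,0,-0.06],[0,0,0],0]
    - [[0,0,-0.03],[0,0,0],0]

```text
time_s: 5.85
ee_pos: [468.2, 344.0, 323.7]
eef_rot: [-3.14, -0.003, 0.175]
ft_force: [-0.1, -0.0, -0.8]
width: 14.9
gripper_force: 87.8
```

apply_moves:
  rows:
    - [[-0.0064,0.0721,0],[0,0,0.393],0]
    - [[-0.002,0.0721,0],[0,0,0.393],0]
    - [[0.002,0.0721,0],[0,0,0.393],0]
    - [[0,0.0721,0],[0,0,0.393],0]
    - [[-0.0064,0.0721,0],[0,0,0],0]
    - [[-0.0064,0.0721,0],[0,0,0],0]
    - [[-0.0064,0.0721,0],[0,0,0],0]
    - [[-0.0064,0.0721,0],[0,0,0],0]
    - [[0,0,0],[0,0,0],0]
    - [[0,0,0],[0,0,0],0]
    - [[0,0,0],[0,0,0],0]

```text
time_s: 6.95
ee_pos: [459.1, 57.0, 319.5]
eef_rot: [-3.141, 0.001, -0.044]
ft_force: [0.0, 0.1, -1.6]
width: 14.5
gripper_force: 88.2
```

```bash
python3 - <<'E'
from h import *
for n in('scene','side','wrist'): grab(n,n+'2')
s=robot.get_state(); print(s['time_s'],s['ee_pos'],s['eef_rot'],s['width'])
import cv2
a=cv2.imread('pics/scene2.png')[130:330,260:480];b=cv2.imread('pics/side2.png')[130:330,180:400]
o=np.hstack([cv2.resize(i,(400,364),interpolation=cv2.INTER_CUBIC) for i in(a,b)]);cv2.imwrite('pics/c2.png',o)
E
```

```text
7.1 [459.16154066  57.28634643 319.60650808] [-3.14153604e+00  6.44000978e-04 -4.34229956e-02] 14.296498856397148
```

View pics/c2.png

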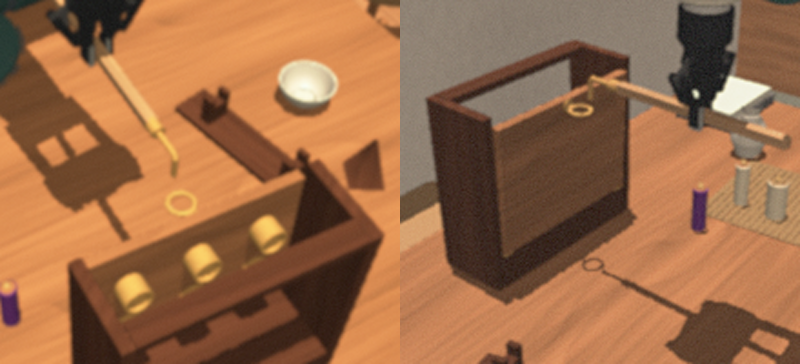

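View pics/wrist2.png

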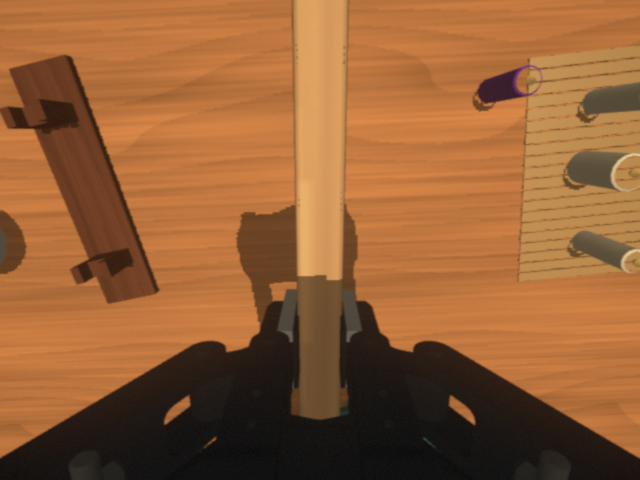

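The hook is held level just short of the ring: the rod end is at about (172,165) and the ring at (180,203) in the left crop. Next I'll measure the tip and ring in both views.

```bash
cat > tipring.py <<'E'
from h import *
s=robot.get_state();tc=np.array(s['ee_pos']);yaw=s['eef_rot'][2]
def proj(im,X):
    r=np.asarray(im['rotation']);M=r if r.shape==(3,3) else R.from_euler('xyz',r).as_matrix()
    c=(np.atleast_2d(X)-im['origin'])@M;K=im['K'];return c[:,:2]/c[:,2:]*[K[0,0],K[1,1]]+K[:2,2]
def go(ring0):
  for n in('scene','side'):
    im=load(n);W=cloud(im)
    d=(W[...,:2]-tc[:2]);u=d@[np.cos(yaw),np.sin(yaw)];v=d@[-np.sin(yaw),np.cos(yaw)]
    m=(u>40)&(u<150)&(abs(v)<25)&(abs(W[...,2]-tc[2]-20)<25)
    P=W[m];c=np.c_[u[m],np.ones(m.sum())]
    print(n,'shaft v=',np.linalg.lstsq(c,v[m],rcond=None)[0].round(3),'ztop-tcp=',np.linalg.lstsq(c,P[:,2]-tc[2],rcond=None)[0].round(3),m.sum())
    m=(u>150)&(u<235)&(abs(v)<12)&(W[...,2]-tc[2]>-40)&(W[...,2]-tc[2]<35)&(W[...,2]>292)
    print('  brass umax',np.sort(u[m])[-5:].round(1),'v',np.median(v[m][u[m]>185]).round(1),'zmin@end',np.sort(W[...,2][m&(u>190)])[:4].round(1) if (m&(u>190)).any() else '')
    m=(np.linalg.norm(W-ring0,axis=-1)<24)&(abs(W[...,2]-ring0[2])<9)
    P=W[m].astype(np.float32);
    if n=='side': P=P[P[:,0]<ring0[0]+17]
    (cx,cy),rr=cv2.minEnclosingCircle(P[:,:2]);print('  ring',len(P),cx,cy,rr,np.median(P[:,2]))
    # image circle match: mask from height-independent projection
    hsv=cv2.cvtColor(im['pixels'],cv2.COLOR_BGR2HSV)
    p=proj(im,ring0)[0];print('  proj ring',p.round(1))
E
python3 -c "
from tipring import *
go(np.array([687.5,46.3,277]))"
```

```text
scene shaft v= [-0.005 -2.091] ztop-tcp= [-2.0000e-03  2.6174e+01] 341
  brass umax [210.  210.1 210.1 210.1 210.4] v -1.5 zmin@end [304.6 306.8 307.1 308.1]Traceback (most recent call last):
  File "<string>", line 3, in <module>
    go(np.array([687.5,46.3,277]))
    ~~^^^^^^^^^^^^^^^^^^^^^^^^^^^^
  File "tipring.py", line 18, in go
    (cx,cy),rr=cv2.minEnclosingCircle(P[:,:2]);print('  ring',len(P),cx,cy,rr,np.median(P[:,2]))
               ~~~~~~~~~~~~~~~~~~~~~~^^^^^^^^^
cv2.error: OpenCV(4.12.0) /io/opencv/modules/imgproc/src/shapedescr.cpp:201: error: (-215:Assertion failed) count >= 0 && (depth == CV_32F || depth == CV_32S) in function 'minEnclosingCircle'
```

```bash
sed -i 's/minEnclosingCircle(P\[:,:2\])/minEnclosingCircle(np.ascontiguousarray(P[:,:2]))/' tipring.py
python3 -c "
from tipring import *
go(np.array([687.5,46.3,277]))"
```

```text
scene shaft v= [-0.005 -2.091] ztop-tcp= [-2.0000e-03  2.6174e+01] 341
  brass umax [210.  210.1 210.1 210.1 210.4] v -1.5 zmin@end [304.6 306.8 307.1 308.1]
  ring 109 687.6627807617188 46.025787353515625 20.89893913269043 279.61728
  proj ring [359.3 241.1]
side shaft v= [-5.000e-03  5.653e+00] ztop-tcp= [-5.000e-03  2.101e+01] 262
  brass umax [203.2 203.3 203.5 205.1 205.4] v 1.8 zmin@end [301.5 302.9 303.8 304.2]
  ring 58 683.9205932617188 46.58762741088867 19.76983642578125 275.77948
  proj ring [278.4 189.6]
```

```bash
python3 -c "
from plan import *
plan([(482.3,55.2,319.6,-.0435,2),(482.3,55.2,300,-.0435,2)])"
```

```text
from [459.2  57.3 319.6] [-3.1415e+00  6.0000e-04 -4.3400e-02]
 turn x1: [-0.0004, 0.0046, 0.0006]
 shift x2: [0.0232, 0.0011, 0.0] total mm [23.2  1.1  0. ]
 shift x2: [0.0, -0.0, 0.0196] total mm [ 0.  -0.  19.6]
```

apply_moves:
  rows:
    - [[0.0116,0.0005,0],[0,0,0],0]
    - [[0.0116,0.0005,0],[0,0,0],0]
    - [[0.0116,0.0006,0],[0,0,0],0]
    - [[0.0116,0.0006,0],[0,0,0],0]
    - [[0,0,0.012],[0,0,0],0]
    - [[0,0,0],[0,0,0],0]
    - [[0,0,0],[0,0,0],0]

```text
time_s: 7.8
ee_pos: [482.1, 54.4, 313.6]
eef_rot: [-3.142, 0.001, -0.045]
ft_force: [-0.5, -0.1, -0.4]
width: 14.8
gripper_force: 88.2
```

```bash
python3 - <<'E'
from h import *
for n in('scene','side'): grab(n,n+'3')
s=robot.get_state(); print(s['ee_pos'],s['eef_rot'],s['ft_force'])
a=cv2.imread('pics/scene3.png')[200:265,325:395];b=cv2.imread('pics/side3.png')[155:220,245:315]
o=np.hstack([cv2.resize(i,(400,371),interpolation=cv2.INTER_CUBIC) for i in(a,b)]);cv2.imwrite('pics/c3.png',o)
E
```

```text
[482.13858242  54.39277525 314.03568024] [-3.14150188e+00 -2.07128220e-04 -4.47565190e-02] [ 1.15102505 -0.54731242 -1.19104005]
```

View pics/c3.png

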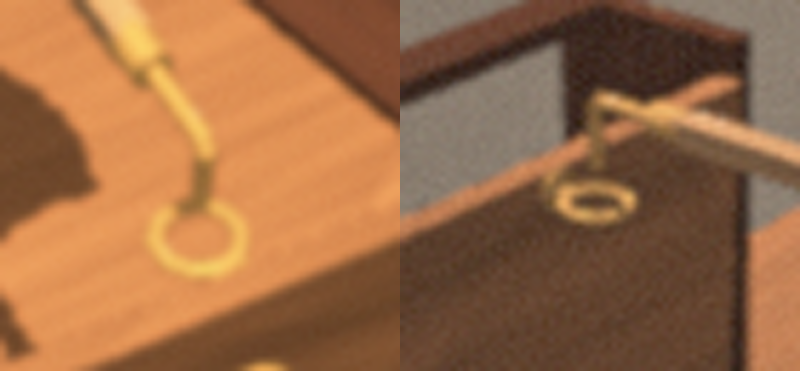

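```bash
python3 -c "
from tipring import *
for n,t,r in(('scene',(192,205),(198,239)),('side',(597,165),(596,201))):
    im=load(n);o={'scene':(325,200),'side':(245,155)}[n]
    f=lambda p:np.array([o[0]+((p[0]-(400 if n=='side' else 0)))*70/400,o[1]+p[1]*65/371])
    X=np.array([687,46,278.])
    print(n,'tip',f(t),'ring',f(r),'diff',f(t)-f(r))
    for q in((0,0,0),(0,0,17),(10,0,17),(0,10,17)): print('   ',q,(proj(im,X+q)-proj(im,X))[0].round(2),proj(im,X+q)[0].round(1))
"
```

```text
scene tip [358.6        235.91644205] ring [359.65       241.87331536] diff [-1.05       -5.95687332]
    (0, 0, 0) [0. 0.] [359.1 240.7]
    (0, 0, 17) [ 0.6  -4.86] [359.7 235.8]
    (10, 0, 17) [ 3.1  -1.71] [362.2 239. ]
    (0, 10, 17) [ 4.46 -6.6 ] [363.6 234.1]
side tip [279.475     183.9083558] ring [279.3        190.21563342] diff [ 0.175      -6.30727763]
    (0, 0, 0) [0. 0.] [278.6 189.3]
    (0, 0, 17) [-0.14 -5.42] [278.5 183.8]
    (10, 0, 17) [-2.83 -6.29] [275.8 183. ]
    (0, 10, 17) [-2.38 -4.28] [276.2 185. ]
```

apply_moves:
  rows:
    - [[0.006,-0.004,0],[0,0,0],0]
    - [[0,0,0.012],[0,0,0],0]
    - [[0,0,0.012],[0,0,0],0]
    - [[0,0,0.012],[0,0,0],0]
    - [[0,0,0.012],[0,0,0],0]
    - [[0,0,0.012],[0,0,0],0]
    - [[0,0,0.012],[0,0,0],0]
    - [[0,0,0.004],[0,0,0],0]
    - [[0,0,0],[0,0,0],0]
    - [[0,0,0],[0,0,0],0]
    - [[0,0,0],[0,0,0],0]

```text
time_s: 9.0
ee_pos: [485.4, 56.3, 276.2]
eef_rot: [-3.142, -0.0, -0.045]
ft_force: [-0.1, -0.7, -1.3]
width: 14.5
gripper_force: 88.2
```

```bash
python3 - <<'E'
from h import *
for n in('scene','side'): grab(n,n+'4')
s=robot.get_state(); print(s['ee_pos'],s['eef_rot'],s['ft_force'])
a=cv2.imread('pics/scene4.png')[200:265,325:395];b=cv2.imread('pics/side4.png')[155:220,245:315]
o=np.hstack([cv2.resize(i,(400,371),interpolation=cv2.INTER_CUBIC) for i in(a,b)]);cv2.imwrite('pics/c4.png',o)
E
```

```text
[485.39392673  56.26179142 276.1117226 ] [-3.14152417e+00 -2.35539239e-04 -4.47277986e-02] [ 0.22257859 -1.00925168 -1.4962376 ]
```

View pics/c4.png

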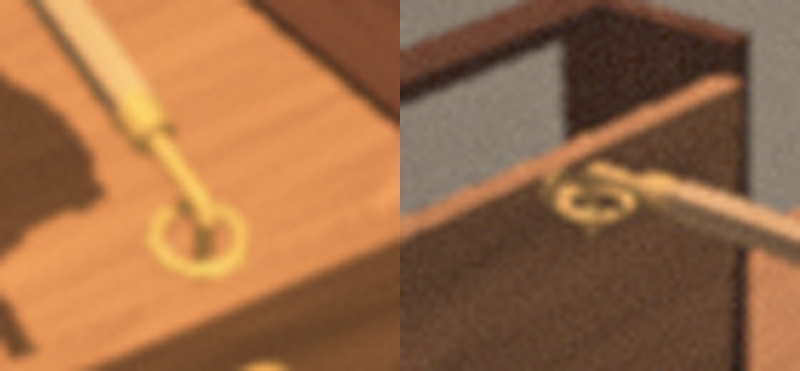

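The prong is through the ring; its tip shows just below the ring in the side crop at (595,232). Now I'll pull.

apply_moves:
  rows:
    - [[-0.01,0,0],[0,0,0],0]
    - [[-0.01,0,0],[0,0,0],0]
    - [[-0.017,0,0.004],[0,0,0],0]
    - [[-0.017,0,0.004],[0,0,0],0]
    - [[-0.017,0,0.004],[0,0,0],0]
    - [[-0.017,0,0.004],[0,0,0],0]
    - [[-0.015,0,0.0064],[0,0,0],0]
    - [[-0.015,0,0.0064],[0,0,0],0]
    - [[-0.015,0,0.0064],[0,0,0],0]
    - [[-0.015,0,0.0064],[0,0,0],0]

```text
time_s: 10.1
ee_pos: [410.8, 59.6, 254.6]
eef_rot: [3.142, -0.0, -0.045]
ft_force: [6.1, 0.2, -5.6]
width: 14.6
gripper_force: 87.8
```

```bash
cat > hatch.py <<'E'
from h import *
im=grab('side'); W=cloud(im)
# local hinge frame
c,s=np.cos(-.0445),np.sin(-.0445); d=W[...,:2]-[722,45]; X=d@[c,s]; Y=d@[-s,c]; Z=W[...,2]-60
m=(X<-1)&(X>-245)&(Y>60)&(Y<140)&(Z>15)&(Z<240)
P=np.c_[X[m],Z[m]]; a=np.arctan2(-P[:,0],P[:,1]); print('n',len(P),'theta pctl',np.percentile(a,[10,50,90]).round(3))
st=robot.get_state(); print(st['time_s'],st['ee_pos'].round(1),st['ft_force'].round(1),st['width'])
E
python3 hatch.py
```

```text
n 980 theta pctl [0.341 0.357 0.39 ]
10.15 [409.9  59.6 254.3] [ 1.6  1.  -0.9] 14.314771698480168
```

apply_moves:
  rows:
    - [[-0.014,0,0.0086],[0,0,0],0]
    - [[-0.014,0,0.0086],[0,0,0],0]
    - [[-0.014,0,0.0086],[0,0,0],0]
    - [[-0.014,0,0.0086],[0,0,0],0]
    - [[-0.012,0,0.009],[0,0,0],0]
    - [[-0.008,0,0.004],[0,0,0],0]
    - [[-0.004,0,-0.05],[0,0,0],0]
    - [[-0.006,0,-0.06],[0,0,0],0]
    - [[0,0,-0.08],[0,0,0],0]
    - [[0,0,-0.05],[0,0,0],0]

```text
time_s: 11.15
ee_pos: [367.9, 61.5, 354.0]
eef_rot: [-3.141, -0.001, -0.045]
ft_force: [1.1, 0.1, -2.2]
width: 14.3
gripper_force: 88.5
```

```bash
python3 hatch.py
```

```text
n 727 theta pctl [0.29  0.603 0.632]
11.2 [368.3  61.5 357.2] [-2.4  0.2  3. ] 14.756860487201502
```

```bash
python3 -c "
from plan import *
plan([(468.4,344.1,320,.175,8),(468.4,344.1,120,.175,6)])"
```

```text
from [368.3  61.5 357.2] [-3.1408 -0.0049 -0.0446]
 turn x2: [-0.001, -0.018, -0.7864]
 shift x8: [0.037, -0.0652, 0.0093] total mm [ 147.8 -260.8   37.2]
 shift x6: [-0.0, -0.0, 0.0667] total mm [ -0.  -0. 200.]
```

apply_moves:
  rows:
    - [[0,0,0],[0,-0.018,-0.786],0]
    - [[0,0,0],[0,-0.018,-0.786],0]
    - [[0.037,-0.0652,0.0093],[0,0,0],0]
    - [[0.037,-0.0652,0.0093],[0,0,0],0]
    - [[0.037,-0.0652,0.0093],[0,0,0],0]
    - [[0.037,-0.0652,0.0093],[0,0,0],0]
    - [[0.037,-0.0652,0.0093],[0,0,0],0]
    - [[0.037,-0.0652,0.0093],[0,0,0],0]
    - [[0.037,-0.0652,0.0093],[0,0,0],0]
    - [[0.037,-0.0652,0.0093],[0,0,0],0]

```text
time_s: 12.2
ee_pos: [468.4, 345.5, 313.0]
eef_rot: [-3.141, 0.006, 0.175]
ft_force: [0.1, -1.0, -1.2]
width: 14.3
gripper_force: 88.7
```

apply_moves:
  rows:
    - [[0,0,0.066],[0,0,0],0]
    - [[0,0,0.066],[0,0,0],0]
    - [[0,0,0.066],[0,0,0],0]
    - [[0,0,0.066],[0,0,0],0]
    - [[0,0,0.066],[0,0,0],0]
    - [[0,0,0.066],[0,0,0],0]
    - [[0,0,0],[0,0,0],0]
    - [[0,0,0],[0,0,0],0]

```text
time_s: 13.0
ee_pos: [467.4, 343.9, 116.3]
eef_rot: [-3.141, 0.006, 0.175]
ft_force: [0.8, -0.6, -1.5]
width: 14.7
gripper_force: 88.6
```

```bash
python3 - <<'E'
from h import *
s=robot.get_state();tc=np.array(s['ee_pos']);yaw=s['eef_rot'][2];print(s['time_s'],tc,s['eef_rot'],s['width'])
for n in('scene','side','wrist'):
    im=grab(n,n+'5');W=cloud(im)
    d=(W[...,:2]-tc[:2]);u=d@[np.cos(yaw),np.sin(yaw)];v=d@[-np.sin(yaw),np.cos(yaw)]
    for lo,hi in((40,150),(-150,-40)):
        m=(u>lo)&(u<hi)&(abs(v)<25)&(abs(W[...,2]-tc[2]-20)<20)
        if m.sum()<20: continue
        c=np.c_[u[m],np.ones(m.sum())]
        print(n,lo,'v',np.linalg.lstsq(c,v[m],rcond=None)[0].round(3),'z',np.linalg.lstsq(c,W[m][:,2]-tc[2],rcond=None)[0].round(3),m.sum())
    m=(abs(v)<14)&(abs(W[...,2]-tc[2]-20)<15);print('  u ends',np.nanmin(u[m]).round(1),np.nanmax(u[m]).round(1))
a=cv2.imread('pics/scene5.png')[130:330,260:480];b=cv2.imread('pics/side5.png')[130:420,130:430]
cv2.imwrite('pics/c5.png',np.hstack([cv2.resize(i,(400,387),interpolation=cv2.INTER_CUBIC) for i in(a,b)]))
E
```

```text
13.0 [467.44716135 343.92293009 116.2555702 ] [-3.14120018  0.00574068  0.17483756] 14.669429332605665
scene 40 v [-0.003 -2.785] z [-7.0000e-03  2.5453e+01] 289
scene -150 v [-0.009 -3.78 ] z [-0.024 23.656] 182
  u ends -1234.4 210.8
side 40 v [-0.018  6.821] z [1.700e-02 2.069e+01] 332
side -150 v [3.00e-03 5.24e+00] z [ 0.    23.544] 412
  u ends -614.2 204.7
wrist 40 v [-1.000e-03  1.404e+00] z [-5.0000e-03  2.9654e+01] 12363
  u ends -33.3 108.0
```

View pics/c5.png

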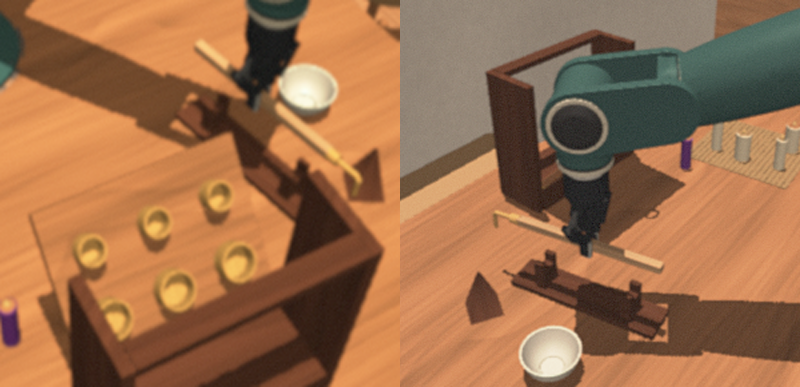

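```bash
python3 -c "
from plan import *
plan([(468.4,344.1,60,.175,3),(468.4,344.1,36,.175,3)])"
```

```text
from [468.3 344.4 117.9] [-3.1399e+00  2.6000e-03  1.7480e-01]
 turn x1: [-0.0121, 0.0184, -0.0013]
 shift x3: [0.0, 0.0002, 0.0386] total mm [ 0.   0.3 57.9]
 shift x3: [-0.0, -0.0, 0.016] total mm [-0. -0. 24.]
```

apply_moves:
  rows:
    - [[0,0.0002,0.0386],[0,0.02,0],0]
    - [[0,0.0002,0.0386],[0,0,0],0]
    - [[0,0.0002,0.0386],[0,0,0],0]
    - [[0,0,0.016],[0,0,0],0]
    - [[0,0,0.016],[0,0,0],0]
    - [[0,0,0.016],[0,0,0],0]
    - [[0,0,0],[0,0,0],0]
    - [[0,0,0],[0,0,0],0]

```text
time_s: 13.95
ee_pos: [468.2, 344.2, 35.3]
eef_rot: [-3.14, 0.0, 0.175]
ft_force: [-2.6, -2.0, 7.2]
width: 14.5
gripper_force: 90.1
```

apply_moves:
  rows:
    - [[0,0,0],[0,0,0],1]
    - [[0,0,0],[0,0,0],1]
    - [[0,0,0],[0,0,0],1]
    - [[0,0,0],[0,0,0],1]
    - [[0,0,0],[0,0,0],1]
    - [[0,0,0],[0,0,0],1]
    - [[0,0,-0.04],[0,0,0],1]
    - [[0,0,-0.07],[0,0,0],1]
    - [[0,0,-0.08],[0,0,0],1]
    - [[0,0,-0.08],[0,0,0],1]
    - [[0,0,-0.08],[0,0,0],1]
    - [[0,0,-0.04],[0,0,0],1]

```text
time_s: 15.15
ee_pos: [468.4, 344.0, 232.7]
eef_rot: [-3.139, -0.001, 0.175]
ft_force: [0.5, -0.1, -0.1]
width: 85.5
gripper_force: 0.0
```

```bash
python3 - <<'E'
from fit import *
s=robot.get_state();print(s['time_s'],s['ee_pos'],s['eef_rot'],s['width'],s['joint_positions'])
W=cloud(grab('wrist'))
m=(W[...,2]>57)&(W[...,2]<70)&(W[...,0]>300)&(W[...,0]<690)&(W[...,1]>280)&(W[...,1]<420)
P=W[m];vx,vy,x0,y0=cv2.fitLine(P[:,:2].astype(np.float32),cv2.DIST_HUBER,0,.01,.01).ravel()
t=(P[:,:2]-[x0,y0])@[vx,vy];print('pole',np.arctan2(vy,vx),'y@468',y0+(468-x0)*vy/vx,x0+vx*t.min(),np.median(P[:,2]),np.percentile(P[:,2],[2,98]))
S=cloud(grab('scene','scene6'));D=cloud(grab('side','side6'))
for n,(x,y) in dict(A=(382,-286),B=(393,-385),C=(479,-271),D=(554,-272)).items(): print(n,candle([S,D],x,y))
a=cv2.imread('pics/scene6.png')[130:400,120:480]
cv2.imwrite('pics/c6.png',cv2.resize(a,(800,600),interpolation=cv2.INTER_CUBIC))
# cups: rims z 98..112
for W,t in((S,'sc'),(D,'sd')):
    m=((W[...,2]>99)&(W[...,2]<112)&(W[...,0]>500)&(W[...,0]<715)&(W[...,1]>-110)&(W[...,1]<200)).astype(np.uint8)
    n,l,st,c=cv2.connectedComponentsWithStats(m)
    for i in range(1,n):
        if st[i,4]<12: continue
        Q=np.ascontiguousarray(W[l==i][:,:2].astype(np.float32));(cx,cy),r=cv2.minEnclosingCircle(Q);print(t,c[i].round(),st[i,4],round(cx,1),round(cy,1),round(r,1),np.median(W[l==i][:,2]).round(1))
E
```

```text
15.15 [468.41761509 343.97365583 232.73468527] [-3.13938525e+00 -1.45926928e-03  1.74786882e-01] 85.47750223400395 [ 5.88789156e-01 -9.02233055e-02  1.64748386e+00  1.43398259e-03
  1.58210811e+00  1.98481481e+00]
pole 0.17591733 y@468 344.95807 329.0265997694489 63.50979739990041 [59.66620993 66.24235845]
A [(14, array([ 382.3, -286.1]), 1.27, 242), (20, array([ 378.3, -293. ]), 2.36, 242)]
B [(14, array([ 398. , -381.6]), 3.61, 334), (20, array([ 393.1, -384.8]), 1.35, 334)]
C [(14, array([ 482.9, -268.1]), 4.09, 331), (20, array([ 478.5, -271.5]), 1.15, 331)]
D [(14, array([ 554.4, -272. ]), 1.12, 222), (20, array([ 550. , -278.5]), 2.29, 222)]
sc [393. 252.] 89 653.0 181.5 27.7 106.8
sc [366. 264.] 257 659.9 109.7 45.2 106.6
sc [383. 261.] 157 663.5 147.9 21.7 106.6
sc [333. 278.] 275 658.3 14.7 45.1 107.0
sc [350. 274.] 168 659.5 53.2 22.4 106.3
sc [294. 292.] 89 631.9 -101.2 25.5 106.7
sc [319. 288.] 89 654.9 -38.9 19.8 105.9
sd [311. 233.] 82 650.7 -60.2 40.2 107.9
sd [295. 245.] 70 637.1 28.0 43.8 107.2
sd [271. 261.] 51 640.2 146.9 43.0 108.9
sd [268. 272.] 23 602.1 198.5 17.4 108.1
```

View pics/c6.png

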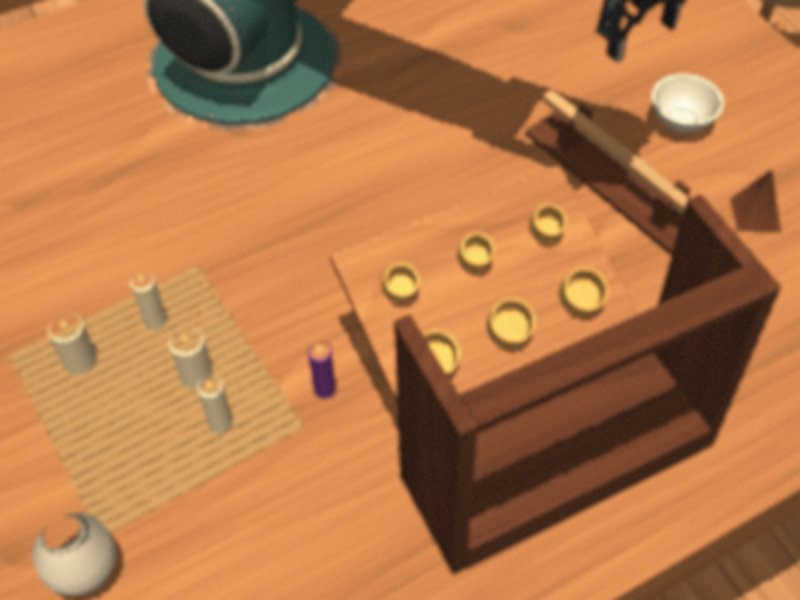

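The hatch is nearly down and the pole lies in its rest. The crop confirms the four pale candles on the mat: slims at (148,300) and (215,405), stouts at (73,345) and (190,358). The purple one at (322,370) stays where it is. Next I'll measure the cups with the wrist camera.

```bash
python3 -c "
from plan import *
plan([(570,50,245,-.0445,8)])"
```

```text
from [468.2 343.9 229.9] [-3.1401e+00  2.0000e-04  1.7480e-01]
 turn x2: [-0.0053, 0.0015, 0.7852]
 shift x8: [0.0287, 0.0723, -0.0038] total mm [114.7 289.1 -15.1]
```

apply_moves:
  rows:
    - [[0,0,0],[-0.005,0.0015,0.785],1]
    - [[0,0,0],[-0.005,0,0.785],1]
    - [[0.0287,0.0723,-0.0038],[0,0,0],1]
    - [[0.0287,0.0723,-0.0038],[0,0,0],1]
    - [[0.0287,0.0723,-0.0038],[0,0,0],1]
    - [[0.0287,0.0723,-0.0038],[0,0,0],1]
    - [[0.0287,0.0723,-0.0038],[0,0,0],1]
    - [[0.0287,0.0723,-0.0038],[0,0,0],1]
    - [[0.0287,0.0723,-0.0038],[0,0,0],1]
    - [[0.0287,0.0723,-0.0038],[0,0,0],1]
    - [[0,0,0],[0,0,0],1]
    - [[0,0,0],[0,0,0],1]

```text
time_s: 16.5
ee_pos: [569.6, 49.0, 242.4]
eef_rot: [3.14, 0.004, -0.046]
ft_force: [1.1, 0.1, -0.5]
width: 85.3
gripper_force: 0.0
```

```bash
cat > cups.py <<'E'
from h import *
from scipy.optimize import least_squares
s=robot.get_state();print(s['time_s'],s['ee_pos'],s['eef_rot'])
im=grab('wrist','wc');W=cloud(im)
print('floor/panel z',np.nanmedian(W[...,2][(W[...,0]>530)&(W[...,0]<680)&(abs(W[...,1]-50)<130)]))
import sys
for n,(x,y),r0 in(('slim-',(552.9,-42.6),18),('slim0',(557.2,52.3),18),('slim+',(561.4,147.3),18),('stout-',(642.9,-46.6),24),('stout0',(647.1,48.3),24),('stout+',(651.3,143.2),24)):
    m=(W[...,2]>101)&(W[...,2]<112)&(np.hypot(W[...,0]-x,W[...,1]-y)<36);Q=W[m]
    if len(Q)<10: print(n,'none',len(Q));continue
    f=lambda p:np.hypot(Q[:,0]-p[0],Q[:,1]-p[1])-r0
    o=least_squares(f,[x,y],loss='soft_l1',f_scale=1);print(n,o.x.round(1),'mad',np.median(abs(o.fun)).round(2),len(Q),'z',np.median(Q[:,2]).round(1))
E
python3 cups.py; python3 hatch.py
```

```text
16.5 [569.59964347  49.0230935  242.39015213] [ 3.14030319  0.00417893 -0.0460758 ]
floor/panel z 273.1933257708836
slim- [552.9 -42.1] mad 0.76 646 z 105.1
slim0 [557.2  52.1] mad 0.77 586 z 105.1
slim+ [561.1 146.4] mad 0.76 651 z 105.1
stout- [642.3 -45.8] mad 0.79 1068 z 105.0
stout0 [646.3  48.3] mad 0.79 922 z 105.1
stout+ [650.4 142.5] mad 0.8 1076 z 105.1
n 641 theta pctl [1.044 1.338 1.487]
16.6 [569.4  50.3 243. ] [-0.7  1.2  0.3] 85.58213249116493
```

View pics/wc.png

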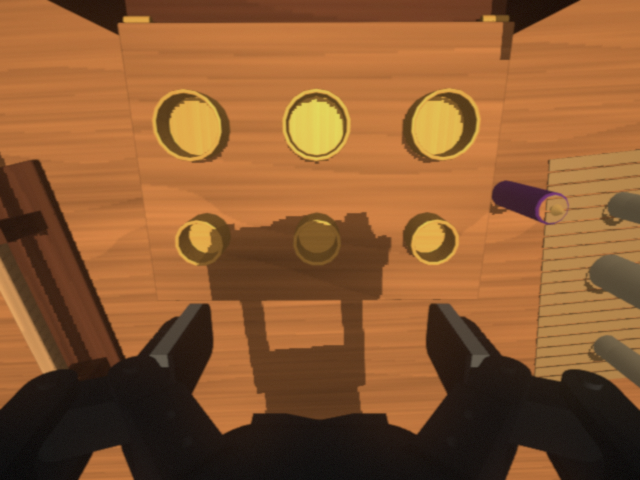

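```bash
cat > cand.py <<'E'
from fit import *
def top(W,x,y):
    for r,h in((14,85),(20,75)):
        m=(np.hypot(W[...,0]-x,W[...,1]-y)<40)&(abs(W[...,2]-h-1)<5)
        Q=W[m]
        if len(Q)<20: print('  none',r,len(Q));continue
        # disc: use enclosing & centroid
        n,l,st,c=cv2.connectedComponentsWithStats(m.astype(np.uint8));i=1+np.argmax(st[1:,4]);Q=W[l==i]
        (cx,cy),rr=cv2.minEnclosingCircle(np.ascontiguousarray(Q[:,:2].astype(np.float32)))
        print('  r',r,'top enclosing',round(cx,1),round(cy,1),round(rr,1),'mean',Q.mean(0).round(1),len(Q))
def look(x,y):
    s=robot.get_state();print(s['time_s'],s['ee_pos'].round(1),s['eef_rot'].round(4),round(s['width'],1))
    W=cloud(grab('wrist'));print(candle([W],x,y));top(W,x,y)
E
python3 -c "
from plan import *
plan([(554.4,-272,215,-.0445,8)])"
```

```text
from [569.4  50.3 243. ] [ 3.1404  0.0034 -0.044 ]
 turn x1: [0.0083, 0.0242, 0.0037]
 shift x8: [-0.0002, 0.0807, 0.007] total mm [ -0.7 322.6  28. ]
```

apply_moves:
  rows:
    - [[0,0,0],[0.008,0.024,0.004],1]
    - [[0,0.0807,0.007],[0,0,0],1]
    - [[0,0.0807,0.007],[0,0,0],1]
    - [[0,0.0807,0.007],[0,0,0],1]
    - [[0,0.0807,0.007],[0,0,0],1]
    - [[0,0.0807,0.007],[0,0,0],1]
    - [[0,0.0807,0.007],[0,0,0],1]
    - [[0,0.0807,0.007],[0,0,0],1]
    - [[0,0.0807,0.007],[0,0,0],1]
    - [[0,0,0],[0,0,0],1]
    - [[0,0,0],[0,0,0],1]

```text
time_s: 17.7
ee_pos: [555.3, -272.6, 215.7]
eef_rot: [-3.141, -0.001, -0.045]
ft_force: [-0.3, 0.3, 0.3]
width: 85.1
gripper_force: 0.0
```

```bash
python3 -c "
from cand import *
look(554.4,-272)
W=cloud(load('wrist'))
for x,y in((382,-286),(393,-385),(478.5,-271.5)): print(x,y,candle([W],x,y));top(W,x,y)"
```

```text
17.7 [ 555.3 -272.6  215.7] [-3.1413e+00 -1.0000e-03 -4.5400e-02] 85.1
[(14, array([ 553. , -271.6]), 0.13, 306), (20, array([ 546.4, -271.2]), 0.53, 306)]
  r 14 top enclosing 553.7 -271.5 14.1 mean [ 556.1 -271.7   84.3] 263
  r 20 top enclosing 558.4 -272.4 12.9 mean [ 564.6 -272.4   75.9] 77
382 -286 [(14, array([ 381.1, -285.7]), 0.27, 864), (20, array([ 374.4, -286. ]), 0.75, 864)]
  r 14 top enclosing 382.6 -285.7 13.8 mean [ 390.5 -284.9   83.9] 186
  r 20 top enclosing 383.8 -285.7 13.7 mean [ 392.3 -285.1   76.2] 215
393 -385 [(14, array([ 394.9, -379.2]), 0.42, 594), (20, array([ 392., -385.]), 0.25, 594)]
  none 14 0
  r 20 top enclosing 393.2 -373.7 16.1 mean [ 397.  -368.7   73.8] 132
478.5 -271.5 [(14, array([ 484.1, -271.2]), 0.8, 834), (20, array([ 477.2, -270.9]), 0.18, 834)]
  r 14 top enclosing 478.5 -271.0 4.1 mean [ 479.3 -271.1   84. ] 69
  r 20 top enclosing 477.6 -270.8 20.3 mean [ 484.6 -271.2   74.2] 317
```

```bash
python3 -c "
from plan import *
plan([(553.4,-271.5,47,-.0445,5)])"
```

```text
from [ 555.5 -272.   216. ] [-3.1414e+00 -1.4000e-03 -4.4500e-02]
 turn x1: [-0.0015, -0.0097, 0.0002]
 shift x5: [-0.0008, -0.0001, 0.0676] total mm [ -2.1  -0.4 169. ]
```

apply_moves:
  rows:
    - [[-0.0008,0,0.0676],[0,-0.01,0],1]
    - [[-0.0008,0,0.0676],[0,0,0],1]
    - [[-0.0008,0,0.0676],[0,0,0],1]
    - [[-0.0008,0,0.0676],[0,0,0],1]
    - [[-0.0008,0,0.0676],[0,0,0],1]
    - [[0,0,0],[0,0,0],1]
    - [[0,0,0],[0,0,0],0]
    - [[0,0,0],[0,0,0],0]
    - [[0,0,0],[0,0,0],0]
    - [[0,0,0],[0,0,0],0]
    - [[0,0,0],[0,0,0],0]
    - [[0,0,0],[0,0,0],0]
  grip_force: 60

```text
time_s: 18.95
ee_pos: [554.0, -272.9, 48.7]
eef_rot: [3.141, -0.002, -0.045]
ft_force: [-0.4, 3.4, 8.1]
width: 26.5
gripper_force: 59.0
```

```bash
python3 -c "
from plan import *
s=robot.get_state();print(s['width'],s['gripper_force'])
plan([(553.4,-271.5,240,-.0445,5),(553.0,-42.6,240,-.0445,6)])"
```

```text
26.48438721807988 58.95020593365189
from [ 554.  -272.9   48.7] [ 3.141e+00 -1.900e-03 -4.510e-02]
 turn x1: [0.0046, -0.0134, -0.0042]
 shift x5: [-0.0003, -0.0006, -0.0765] total mm [  -0.7   -1.4 -191.3]
 shift x6: [-0.0035, -0.0762, -0.0] total mm [ -10.6 -228.7   -0. ]
```

apply_moves:
  rows:
    - [[0,0,-0.03],[0,0,0],0]
    - [[0,0,-0.0765],[0,-0.01,0],0]
    - [[0,0,-0.0765],[0,0,0],0]
    - [[0,0,-0.0765],[0,0,0],0]
    - [[0,0,-0.0765],[0,0,0],0]
    - [[0,0,-0.046],[0,0,0],0]
    - [[-0.0035,-0.0762,0],[0,0,0],0]
    - [[-0.0035,-0.0762,0],[0,0,0],0]
    - [[-0.0035,-0.0762,0],[0,0,0],0]
    - [[-0.0035,-0.0762,0],[0,0,0],0]
    - [[-0.0035,-0.0762,0],[0,0,0],0]
    - [[-0.0035,-0.0762,0],[0,0,0],0]

```text
time_s: 20.15
ee_pos: [552.9, -42.5, 239.4]
eef_rot: [3.141, 0.0, -0.045]
ft_force: [0.3, -0.3, -0.9]
width: 26.0
gripper_force: 59.3
```

apply_moves:
  rows:
    - [[0,0,0],[0,0,0],0]
    - [[0,0,0.06],[0,0,0],0]
    - [[0,0,0.06],[0,0,0],0]
    - [[0,0,0],[0,0,0],0]
    - [[0,0,0],[0,0,0],0]

```text
time_s: 20.65
ee_pos: [553.3, -44.3, 179.3]
eef_rot: [3.141, 0.001, -0.045]
ft_force: [0.2, 0.0, -0.9]
width: 26.2
gripper_force: 59.6
```

```bash
cat > held.py <<'E'
from fit import *
import sys
def held(r,cup,foot_dz,pic=None,offs=(0,0)):
    """cup: xy; foot_dz: foot z - tcp z. Fits held candle's side & cup rim in wrist picture"""
    s=robot.get_state();t=np.array(s['ee_pos']);print(s['time_s'],t.round(1),s['eef_rot'].round(4),'w',round(s['width'],1))
    W=cloud(grab('wrist',pic))
    m=(np.hypot(W[...,0]-t[0]-offs[0],W[...,1]-t[1]-offs[1])<r+12)&(W[...,2]>t[2]+foot_dz+4)&(W[...,2]<t[2]-2)
    Q=W[m]; f=lambda p:np.hypot(Q[:,0]-p[0]-p[2]*(Q[:,2]-t[2]-foot_dz),Q[:,1]-p[1]-p[3]*(Q[:,2]-t[2]-foot_dz))-r
    o=least_squares(f,[t[0],t[1],0,0],loss='soft_l1',f_scale=.5)
    print('foot at',o.x.round(2),'rel tcp',(o.x[:2]-t[:2]).round(1),'mad',np.median(abs(o.fun)).round(2),len(Q))
    rc=18 if r==14 else 24
    m=(W[...,2]>102)&(W[...,2]<109)&(np.hypot(W[...,0]-cup[0],W[...,1]-cup[1])<rc+7);Q=W[m]
    if len(Q)>20:
        g=lambda p:np.hypot(Q[:,0]-p[0],Q[:,1]-p[1])-rc
        c=least_squares(g,cup,loss='soft_l1',f_scale=.5);print('cup',c.x.round(2),len(Q),np.median(abs(c.fun)).round(2),'=> shift world',(c.x-o.x[:2]).round(1))
E
python3 -c "
from held import *
held(14,(553,-42.6),-46,'h1')"
```

```text
20.65 [553.3 -44.3 179.3] [ 3.1413e+00  1.3000e-03 -4.5400e-02] w 26.2
foot at [552.37 -43.14   0.    -0.  ] rel tcp [-0.9  1.1] mad 0.15 1415
cup [552.65 -42.72] 580 0.75 => shift world [0.3 0.4]
```

View pics/h1.png

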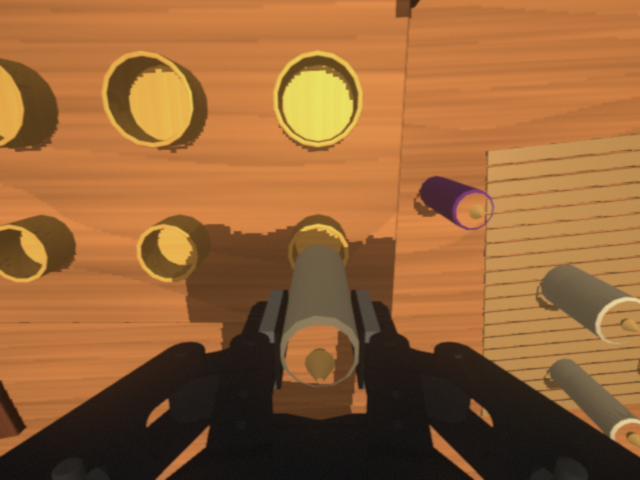

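apply_moves:
  rows:
    - [[0.0005,-0.0008,0.02],[0,0,0],0]
    - [[0,0,0.02],[0,0,0],0]
    - [[0,0,0.02],[0,0,0],0]
    - [[0,0,0.02],[0,0,0],0]
    - [[0,0,0.02],[0,0,0],0]
    - [[0,0,0.004],[0,0,0],0]
    - [[0,0,0],[0,0,0],0]
    - [[0,0,0],[0,0,0],0]

```text
time_s: 21.5
ee_pos: [554.0, -43.6, 127.7]
eef_rot: [3.141, -0.001, -0.045]
ft_force: [-6.0, 1.1, 18.1]
width: 26.5
gripper_force: 63.3
```

```bash
python3 -c "
from held import *
held(14,(553,-42.6),-46)"
```

```text
21.5 [554.  -43.6 127.7] [ 3.1411e+00 -7.0000e-04 -4.5000e-02] w 26.5
foot at [ 5.6006e+02 -4.2870e+01 -1.9000e-01  1.0000e-02] rel tcp [6.  0.8] mad 1.5 2582
cup [551.9  -42.67] 1029 1.16 => shift world [-8.2  0.2]
```

apply_moves:
  rows:
    - [[0,0,0],[0,0,0],1]
    - [[0,0,0],[0,0,0],1]
    - [[0,0,0],[0,0,0],1]
    - [[0,0,0],[0,0,0],1]
    - [[0,0,0],[0,0,0],1]
    - [[0,0,-0.04],[0,0,0],1]
    - [[0,0,-0.06],[0,0,0],1]
    - [[0,0,-0.08],[0,0,0],1]
    - [[0,0,-0.05],[0,0,0],1]
    - [[0,0,0],[0,0,0],1]

```text
time_s: 22.55
ee_pos: [554.7, -43.6, 245.1]
eef_rot: [3.141, -0.004, -0.045]
ft_force: [0.8, 0.4, -0.5]
width: 85.5
gripper_force: 0.0
```

```bash
cat > placed.py <<'E'
from fit import *
def placed(r,cup):
    s=robot.get_state();W=cloud(grab('wrist'));h=(85 if r==14 else 75)+80
    m=(np.hypot(W[...,0]-cup[0],W[...,1]-cup[1])<r+12)&(W[...,2]>110)&(W[...,2]<h-4);Q=W[m]
    f=lambda p:np.hypot(Q[:,0]-p[0]-p[2]*(Q[:,2]-80),Q[:,1]-p[1]-p[3]*(Q[:,2]-80))-r
    o=least_squares(f,[*cup,0,0],loss='soft_l1',f_scale=.5);print('foot,tilt',o.x.round(2),np.median(abs(o.fun)).round(2),len(Q))
    m=(np.hypot(W[...,0]-cup[0],W[...,1]-cup[1])<r*.9)&(W[...,2]>110);print('top z (want %d)'%h,np.median(W[m][:,2][W[m][:,2]>h-6]).round(1))
    print(s['time_s'],s['ee_pos'].round(1))
E
python3 -c "
from placed import *
placed(14,(553,-42.7))
from plan import *
plan([(478,-271,215,-.0445,6)])"
```

```text
foot,tilt [552.54 -42.31  -0.    -0.  ] 0.12 567
top z (want 165) 328.7
22.55 [554.7 -43.6 245.1]
from [554.2 -43.6 242.7] [ 3.1413e+00 -1.5000e-03 -4.5100e-02]
 turn x1: [0.0024, -0.0104, -0.004]
 shift x6: [-0.022, 0.0769, 0.0092] total mm [-66.  230.6  27.7]
```

apply_moves:
  rows:
    - [[-0.022,0.0769,0.0092],[0,0,0],1]
    - [[-0.022,0.0769,0.0092],[0,-0.01,0],1]
    - [[-0.022,0.0769,0.0092],[0,0,0],1]
    - [[-0.022,0.0769,0.0092],[0,0,0],1]
    - [[-0.022,0.0769,0.0092],[0,0,0],1]
    - [[-0.022,0.0769,0.0092],[0,0,0],1]
    - [[0,0,0],[0,0,0],1]
    - [[0,0,0],[0,0,0],1]

```text
time_s: 23.4
ee_pos: [476.6, -271.4, 212.2]
eef_rot: [-3.141, 0.004, -0.047]
ft_force: [-0.4, 0.2, -0.7]
width: 85.3
gripper_force: 0.0
```

```bash
sed -i 's/&(W\[...,2\]>110);print/\&(W[...,2]>110)\&(W[...,2]<h+5);print/' placed.py; python3 -c "
from cand import *
W=cloud(load('wrist'));m=(np.hypot(W[...,0]-553,W[...,1]+42.7)<12)&(W[...,2]>150)&(W[...,2]<171);print('top of D',np.median(W[m][:,2]))
look(477.8,-271)
from plan import *
plan([(477.8,-271,40,-.0445,5)])"
```

```text
top of D 165.94179241290743
23.4 [ 476.6 -271.4  212.2] [-3.1405  0.0045 -0.0467] 85.3
[(14, array([ 484. , -271.1]), 0.69, 379), (20, array([ 477.2, -270.9]), 0.12, 379)]
  r 14 top enclosing 477.9 -270.9 4.2 mean [ 478.6 -270.9   84.1] 85
  r 20 top enclosing 477.6 -271.0 19.9 mean [ 481.2 -271.1   74.4] 356
from [ 477.1 -270.7  212.7] [-3.1408  0.0039 -0.0455]
 turn x1: [-0.0055, 0.0277, -0.0072]
 shift x5: [0.0003, 0.0001, 0.0691] total mm [  0.7   0.3 172.7]
```

Candle D is seated (top at 166, as wanted). Next is the stout C.

apply_moves:
  rows:
    - [[0.0002,0,0.0691],[-0.005,0.025,0],1]
    - [[0.0002,0,0.0691],[0,0,0],1]
    - [[0.0002,0,0.0691],[0,0,0],1]
    - [[0.0002,0,0.0691],[0,0,0],1]
    - [[0.0002,0,0.0691],[0,0,0],1]
    - [[0,0,0],[0,0,0],1]
    - [[0,0,0],[0,0,0],0]
    - [[0,0,0],[0,0,0],0]
    - [[0,0,0],[0,0,0],0]
    - [[0,0,0],[0,0,0],0]
    - [[0,0,0],[0,0,0],0]
    - [[0,0,0],[0,0,0],0]
  grip_force: 70

```text
time_s: 24.65
ee_pos: [478.6, -271.6, 43.1]
eef_rot: [3.14, -0.003, -0.045]
ft_force: [-1.7, 1.3, 8.7]
width: 38.2
gripper_force: 70.4
```

```bash
python3 -c "
from plan import *
s=robot.get_state();print(s['width'],s['gripper_force'])
plan([(477.6,-271,240,-.0445,5),(642.5,-46.4,240,-.0445,7)])"
```

```text
38.21782082843795 70.3560227388516
from [ 478.6 -271.6   43.1] [ 3.1395 -0.0033 -0.0451]
 turn x1: [0.0146, -0.0238, -0.0042]
 shift x5: [-0.0004, -0.0002, -0.0788] total mm [  -1.1   -0.5 -196.9]
 shift x7: [0.0442, -0.0662, -0.0] total mm [ 154.7 -231.7   -0. ]
```

apply_moves:
  rows:
    - [[0,0,-0.04],[0,0,0],0]
    - [[0,0,-0.08],[0.007,-0.01,0],0]
    - [[0,0,-0.08],[0,0,0],0]
    - [[0,0,-0.08],[0,0,0],0]
    - [[0,0,-0.08],[0,0,0],0]
    - [[0.0442,-0.0662,-0.034],[0,0,0],0]
    - [[0.0442,-0.0662,0],[0,0,0],0]
    - [[0.0442,-0.0662,0],[0,0,0],0]
    - [[0.0442,-0.0662,0],[0,0,0],0]
    - [[0.0442,-0.0662,0],[0,0,0],0]
    - [[0.0442,-0.0662,0],[0,0,0],0]
    - [[0.0442,-0.0662,0],[0,0,0],0]

```text
time_s: 25.85
ee_pos: [643.5, -45.1, 238.8]
eef_rot: [-3.142, -0.0, -0.045]
ft_force: [0.6, -0.4, -1.9]
width: 38.3
gripper_force: 70.9
```

apply_moves:
  rows:
    - [[0,0,0],[0,0,0],0]
    - [[0,0,0.07],[0,0,0],0]
    - [[0,0,0.07],[0,0,0],0]
    - [[0,0,0],[0,0,0],0]
    - [[0,0,0],[0,0,0],0]

```text
time_s: 26.35
ee_pos: [642.6, -47.0, 169.1]
eef_rot: [-3.142, 0.001, -0.045]
ft_force: [-0.4, -0.1, -1.3]
width: 38.2
gripper_force: 71.1
```

```bash
python3 -c "
from held import *
held(20,(642.4,-46.4),-41)"
```

```text
26.35 [642.6 -47.  169.1] [-3.1415e+00  6.0000e-04 -4.5400e-02] w 38.2
foot at [641.28 -46.23   0.     0.  ] rel tcp [-1.3  0.7] mad 0.14 1588
cup [642.49 -46.55] 798 0.77 => shift world [ 1.2 -0.3]
```

apply_moves:
  rows:
    - [[0.002,0.0004,0.01],[0,0,0],0]
    - [[0,0,0.02],[0,0,0],0]
    - [[0,0,0.02],[0,0,0],0]
    - [[0,0,0.02],[0,0,0],0]
    - [[0,0,0.018],[0,0,0],0]
    - [[0,0,0.004],[0,0,0],0]
    - [[0,0,0],[0,0,0],0]
    - [[0,0,0],[0,0,0],0]

```text
time_s: 27.2
ee_pos: [644.1, -46.9, 123.1]
eef_rot: [-3.142, -0.001, -0.045]
ft_force: [-4.0, 0.2, 11.1]
width: 38.1
gripper_force: 72.5
```

apply_moves:
  rows:
    - [[0,0,0],[0,0,0],1]
    - [[0,0,0],[0,0,0],1]
    - [[0,0,0],[0,0,0],1]
    - [[0,0,0],[0,0,0],1]
    - [[0,0,0],[0,0,0],1]
    - [[0,0,-0.04],[0,0,0],1]
    - [[0,0,-0.06],[0,0,0],1]
    - [[0,0,-0.08],[0,0,0],1]
    - [[0,0,-0.06],[0,0,0],1]
    - [[0,0,0],[0,0,0],1]

```text
time_s: 28.2
ee_pos: [644.9, -47.0, 247.0]
eef_rot: [3.141, -0.006, -0.045]
ft_force: [0.3, 0.4, 0.2]
width: 85.2
gripper_force: 0.0
```

```bash
python3 -c "
from placed import *
placed(20,(642.3,-46.6));placed(14,(553,-42.7))
from plan import *
plan([(381.8,-286,215,-.0445,9)])"
```

```text
foot,tilt [642.75 -46.21   0.     0.  ] 0.12 506
top z (want 155) 155.2
28.2 [644.9 -47.  247. ]
foot,tilt [552.54 -42.45  -0.     0.  ] 0.23 1161
top z (want 165) 165.2
28.25 [644.4 -46.9 244.1]
from [643.9 -46.9 242.1] [-3.1415e+00 -2.0000e-04 -4.5000e-02]
 shift x9: [-0.0558, 0.0557, 0.006] total mm [-251.   250.7   27. ]
```

apply_moves:
  rows:
    - [[-0.0558,0.0557,0.006],[0,0,0],1]
    - [[-0.0558,0.0557,0.006],[0,0,0],1]
    - [[-0.0558,0.0557,0.006],[0,0,0],1]
    - [[-0.0558,0.0557,0.006],[0,0,0],1]
    - [[-0.0558,0.0557,0.006],[0,0,0],1]
    - [[-0.0558,0.0557,0.006],[0,0,0],1]
    - [[-0.0558,0.0557,0.006],[0,0,0],1]
    - [[-0.0558,0.0557,0.006],[0,0,0],1]
    - [[-0.0558,0.0557,0.006],[0,0,0],1]
    - [[0,0,0],[0,0,0],1]
    - [[0,0,0],[0,0,0],1]

```text
time_s: 29.4
ee_pos: [380.9, -286.2, 213.8]
eef_rot: [-3.14, 0.002, -0.047]
ft_force: [-0.0, 1.0, 0.1]
width: 85.6
gripper_force: 0.0
```

```bash
python3 -c "
from cand import *
look(381.8,-286)
W=cloud(load('wrist'));print('B',candle([W],393,-385))
from plan import *
plan([(381.6,-285.7,47,-.0445,5)])"
```

```text
29.4 [ 380.9 -286.2  213.8] [-3.1404e+00  1.8000e-03 -4.6900e-02] 85.6
[(14, array([ 381.1, -285.6]), 0.12, 303), (20, array([ 374.5, -285.1]), 0.52, 303)]
  r 14 top enclosing 381.5 -285.5 13.9 mean [ 384.2 -285.7   84.3] 260
  r 20 top enclosing 386.7 -286.7 12.9 mean [ 392.8 -286.8   76.3] 77
B [(14, array([ 407.7, -360.2]), 4.12, 749), (20, array([ 392. , -384.9]), 0.14, 749)]
from [ 381.5 -285.7  214. ] [-3.1405e+00  1.6000e-03 -4.5600e-02]
 turn x1: [-0.008, 0.0113, -0.0081]
 shift x5: [0.0, -0.0, 0.0668] total mm [ 1.00e-01 -0.00e+00  1.67e+02]
```

apply_moves:
  rows:
    - [[0,0,0.0668],[-0.008,0.011,-0.008],1]
    - [[0,0,0.0668],[0,0,0],1]
    - [[0,0,0.0668],[0,0,0],1]
    - [[0,0,0.0668],[0,0,0],1]
    - [[0,0,0.0668],[0,0,0],1]
    - [[0,0,0],[0,0,0],1]
    - [[0,0,0],[0,0,0],0]
    - [[0,0,0],[0,0,0],0]
    - [[0,0,0],[0,0,0],0]
    - [[0,0,0],[0,0,0],0]
    - [[0,0,0],[0,0,0],0]
    - [[0,0,0],[0,0,0],0]

```text
time_s: 30.65
ee_pos: [382.3, -286.5, 49.4]
eef_rot: [3.139, -0.003, -0.044]
ft_force: [0.4, 2.0, 7.1]
width: 26.4
gripper_force: 69.4
```

```bash
python3 -c "
from plan import *
s=robot.get_state();print(s['width'],s['gripper_force'])
plan([(381.5,-286,245,-.0445,5),(561.6,147.0,245,-.0445,11)])"
```

```text
26.353080325058617 69.40359451593395
from [ 382.3 -286.5   49.4] [ 3.1395e+00 -2.6000e-03 -4.4000e-02]
 turn x1: [0.0151, -0.0184, 0.0036]
 shift x5: [-0.0003, -0.0002, -0.0782] total mm [  -0.8   -0.5 -195.6]
 shift x11: [0.0292, -0.0801, -0.0] total mm [ 160.7 -440.6   -0. ]
```

apply_moves:
  rows:
    - [[0,0,-0.035],[0,0,0],0]
    - [[0,0,-0.0782],[0.008,-0.009,0],0]
    - [[0,0,-0.0782],[0,0,0],0]
    - [[0,0,-0.0782],[0,0,0],0]
    - [[0,0,-0.0782],[0,0,0],0]
    - [[0,0,-0.044],[0,0,0],0]
    - [[0.0292,-0.0801,0],[0,0,0],0]
    - [[0.0292,-0.0801,0],[0,0,0],0]
    - [[0.0292,-0.0801,0],[0,0,0],0]
    - [[0.0292,-0.0801,0],[0,0,0],0]
    - [[0.0292,-0.0801,0],[0,0,0],0]
    - [[0.0292,-0.0801,0],[0,0,0],0]

```text
time_s: 31.85
ee_pos: [480.0, -48.1, 244.5]
eef_rot: [-3.142, -0.001, -0.044]
ft_force: [0.8, -0.4, -0.9]
width: 26.3
gripper_force: 69.1
```

apply_moves:
  rows:
    - [[0.0292,-0.0801,0],[0,0,0],0]
    - [[0.0292,-0.0801,0],[0,0,0],0]
    - [[0.0292,-0.0801,0],[0,0,0],0]
    - [[0.0292,-0.0801,0],[0,0,0],0]
    - [[0.0292,-0.0801,0],[0,0,0],0]
    - [[0,0,0],[0,0,0],0]
    - [[0,0,0.065],[0,0,0],0]
    - [[0,0,0.065],[0,0,0],0]
    - [[0,0,0],[0,0,0],0]
    - [[0,0,0],[0,0,0],0]

```text
time_s: 32.85
ee_pos: [561.4, 146.7, 179.9]
eef_rot: [-3.141, 0.0, -0.044]
ft_force: [0.4, -0.1, -0.4]
width: 26.0
gripper_force: 69.3
```

```bash
python3 -c "
from held import *
held(14,(561.3,146.9),-47)"
```

```text
32.85 [561.4 146.7 179.9] [-3.1415e+00  4.0000e-04 -4.4200e-02] w 26.0
foot at [560.37 147.62   0.    -0.  ] rel tcp [-1.1  0.9] mad 0.16 1439
cup [560.83 147.15] 579 0.78 => shift world [ 0.5 -0.5]
```

apply_moves:
  rows:
    - [[0.0013,0.001,0.02],[0,0,0],0]
    - [[0,0,0.02],[0,0,0],0]
    - [[0,0,0.02],[0,0,0],0]
    - [[0,0,0.02],[0,0,0],0]
    - [[0,0,0.02],[0,0,0],0]
    - [[0,0,0.003],[0,0,0],0]
    - [[0,0,0],[0,0,0],0]
    - [[0,0,0],[0,0,0],0]

```text
time_s: 33.7
ee_pos: [563.1, 146.7, 129.3]
eef_rot: [-3.141, -0.003, -0.044]
ft_force: [-1.6, 0.9, 18.5]
width: 26.3
gripper_force: 71.5
```

apply_moves:
  rows:
    - [[0,0,0],[0,0,0],1]
    - [[0,0,0],[0,0,0],1]
    - [[0,0,0],[0,0,0],1]
    - [[0,0,0],[0,0,0],1]
    - [[0,0,0],[0,0,0],1]
    - [[0,0,-0.04],[0,0,0],1]
    - [[0,0,-0.06],[0,0,0],1]
    - [[0,0,-0.08],[0,0,0],1]
    - [[0,0,-0.05],[0,0,0],1]
    - [[0,0,0],[0,0,0],1]

```text
time_s: 34.7
ee_pos: [563.1, 146.7, 246.6]
eef_rot: [-3.14, -0.005, -0.044]
ft_force: [0.2, 0.2, -0.1]
width: 85.4
gripper_force: 0.0
```

```bash
python3 -c "
from placed import *
placed(14,(561.3,147))
from plan import *
plan([(392.4,-385,215,-.0445,14)])"
```

```text
foot,tilt [561.92 147.68   0.    -0.  ] 0.13 543
top z (want 165) 164.9
34.7 [563.1 146.7 246.6]
from [562.6 146.6 244. ] [-3.1407e+00 -2.3000e-03 -4.3900e-02]
 turn x1: [-0.0062, -0.0165, 0.0041]
 shift x14: [-0.0209, 0.077, 0.0041] total mm [-146.4  538.7   29. ]
```

apply_moves:
  rows:
    - [[-0.0209,0.077,0.0041],[0,-0.01,0],1]
    - [[-0.0209,0.077,0.0041],[0,0,0],1]
    - [[-0.0209,0.077,0.0041],[0,0,0],1]
    - [[-0.0209,0.077,0.0041],[0,0,0],1]
    - [[-0.0209,0.077,0.0041],[0,0,0],1]
    - [[-0.0209,0.077,0.0041],[0,0,0],1]
    - [[-0.0209,0.077,0.0041],[0,0,0],1]
    - [[-0.0209,0.077,0.0041],[0,0,0],1]
    - [[-0.0209,0.077,0.0041],[0,0,0],1]
    - [[-0.0209,0.077,0.0041],[0,0,0],1]
    - [[-0.0209,0.077,0.0041],[0,0,0],1]
    - [[-0.0209,0.077,0.0041],[0,0,0],1]

```text
time_s: 35.95
ee_pos: [415.4, -310.8, 216.4]
eef_rot: [-3.141, 0.003, -0.044]
ft_force: [-0.3, 0.1, 0.4]
width: 85.1
gripper_force: 0.0
```

apply_moves:
  rows:
    - [[-0.0209,0.077,0.0041],[0,0,0],1]
    - [[-0.0209,0.077,0.0041],[0,0,0],1]
    - [[0,0,0],[0,0,0],1]
    - [[0,0,0],[0,0,0],1]
    - [[0,0,0],[0,0,0],1]

```text
time_s: 36.45
ee_pos: [392.4, -384.8, 213.1]
eef_rot: [-3.141, 0.002, -0.044]
ft_force: [0.2, 1.0, 0.0]
width: 85.4
gripper_force: 0.0
```

```bash
python3 -c "
from cand import *
look(392.4,-385)
from plan import *
plan([(392.4,-385,40,-.0445,5)])"
```

```text
36.45 [ 392.4 -384.8  213.1] [-3.1406e+00  2.4000e-03 -4.3500e-02] 85.4
[(14, array([ 398.6, -384.8]), 0.68, 382), (20, array([ 391.8, -384.7]), 0.12, 382)]
  r 14 top enclosing 392.6 -384.5 4.3 mean [ 393.1 -384.7   84.1] 82
  r 20 top enclosing 392.0 -384.8 20.1 mean [ 396.  -384.6   74.5] 362
from [ 392.6 -384.7  213.4] [-3.141e+00  2.100e-03 -4.290e-02]
 turn x1: [-0.0045, 0.0152, 0.0113]
 shift x5: [-0.0001, 0.0001, 0.0694] total mm [-1.000e-01  3.000e-01  1.734e+02]
```

apply_moves:
  rows:
    - [[0,0,0.0694],[-0.0045,0.015,0.01],1]
    - [[0,0,0.0694],[0,0,0],1]
    - [[0,0,0.0694],[0,0,0],1]
    - [[0,0,0.0694],[0,0,0],1]
    - [[0,0,0.0694],[0,0,0],1]
    - [[0,0,0],[0,0,0],1]
    - [[0,0,0],[0,0,0],0]
    - [[0,0,0],[0,0,0],0]
    - [[0,0,0],[0,0,0],0]
    - [[0,0,0],[0,0,0],0]
    - [[0,0,0],[0,0,0],0]
    - [[0,0,0],[0,0,0],0]

```text
time_s: 37.7
ee_pos: [393.0, -386.2, 42.6]
eef_rot: [3.139, -0.002, -0.045]
ft_force: [-1.0, 3.7, 10.2]
width: 38.0
gripper_force: 70.0
```

```bash
python3 -c "
from plan import *
s=robot.get_state();print(s['width'],s['gripper_force'])
plan([(392.4,-385,245,-.0445,5),(651.2,142.8,245,-.0445,14)])"
```

```text
37.995402699005325 69.99227274558507
from [ 393.  -386.2   42.6] [ 3.1395e+00 -2.5000e-03 -4.5300e-02]
 turn x1: [0.0152, -0.0175, -0.0057]
 shift x5: [-0.0003, -0.0005, -0.081] total mm [  -0.6   -1.1 -202.4]
 shift x14: [0.0336, -0.077, -0.0] total mm [ 235.1 -538.8   -0. ]
```

apply_moves:
  rows:
    - [[0,0,-0.04],[0,0,0],0]
    - [[0,0,-0.08],[0.007,-0.008,0],0]
    - [[0,0,-0.08],[0,0,0],0]
    - [[0,0,-0.08],[0,0,0],0]
    - [[0,0,-0.08],[0,0,0],0]
    - [[0,0,-0.065],[0,0,0],0]
    - [[0.0336,-0.077,0],[0,0,0],0]
    - [[0.0336,-0.077,0],[0,0,0],0]
    - [[0.0336,-0.077,0],[0,0,0],0]
    - [[0.0336,-0.077,0],[0,0,0],0]
    - [[0.0336,-0.077,0],[0,0,0],0]
    - [[0.0336,-0.077,0],[0,0,0],0]

```text
time_s: 38.9
ee_pos: [503.9, -157.8, 253.9]
eef_rot: [-3.142, -0.001, -0.045]
ft_force: [1.6, -0.4, -1.4]
width: 38.2
gripper_force: 71.0
```

apply_moves:
  rows:
    - [[0.0336,-0.077,0],[0,0,0],0]
    - [[0.0336,-0.077,0],[0,0,0],0]
    - [[0.0336,-0.077,0],[0,0,0],0]
    - [[0.0336,-0.077,0],[0,0,0],0]
    - [[0.0336,-0.077,0],[0,0,0],0]
    - [[0.0336,-0.077,0],[0,0,0],0]
    - [[0.0336,-0.077,0],[0,0,0],0]
    - [[0.0336,-0.077,0],[0,0,0],0]
    - [[0,0,0],[0,0,0],0]
    - [[0,0,0.04],[0,0,0],0]
    - [[0,0,0],[0,0,0],0]
    - [[0,0,0],[0,0,0],0]

```text
time_s: 40.1
ee_pos: [651.5, 141.8, 233.5]
eef_rot: [-3.141, 0.001, -0.046]
ft_force: [0.1, -0.4, -2.6]
width: 38.2
gripper_force: 71.2
```

```bash
python3 -c "
from held import *
held(20,(650.6,143),-41)"
```

```text
40.1 [651.5 141.8 233.5] [-3.1412e+00  1.0000e-03 -4.5600e-02] w 38.2
foot at [ 6.5029e+02  1.4326e+02  0.0000e+00 -1.0000e-02] rel tcp [-1.2  1.5] mad 0.14 1585
cup [650.67 143.14] 547 0.76 => shift world [ 0.4 -0.1]
```

apply_moves:
  rows:
    - [[0.0008,0,0.06],[0,0,0],0]
    - [[0,0,0.06],[0,0,0],0]
    - [[0,0,0.02],[0,0,0],0]
    - [[0,0,0.02],[0,0,0],0]
    - [[0,0,0.02],[0,0,0],0]
    - [[0,0,0.02],[0,0,0],0]
    - [[0,0,0.018],[0,0,0],0]
    - [[0,0,0.002],[0,0,0],0]
    - [[0,0,0],[0,0,0],0]
    - [[0,0,0],[0,0,0],0]

```text
time_s: 41.15
ee_pos: [652.0, 142.2, 123.0]
eef_rot: [-3.141, 0.001, -0.045]
ft_force: [-0.3, -0.8, -1.8]
width: 38.3
gripper_force: 71.3
```

apply_moves:
  rows:
    - [[0,0,0.003],[0,0,0],0]
    - [[0,0,0],[0,0,0],1]
    - [[0,0,0],[0,0,0],1]
    - [[0,0,0],[0,0,0],1]
    - [[0,0,0],[0,0,0],1]
    - [[0,0,0],[0,0,0],1]
    - [[0,0,-0.04],[0,0,0],1]
    - [[0,0,-0.06],[0,0,0],1]
    - [[0,0,-0.08],[0,0,0],1]
    - [[0,0,-0.06],[0,0,0],1]
    - [[-0.06,0.05,0],[0,0,0],1]
    - [[-0.06,0.05,0],[0,0,0],1]

```text
time_s: 42.35
ee_pos: [589.5, 94.7, 242.0]
eef_rot: [-3.141, -0.0, -0.044]
ft_force: [0.1, -0.8, -0.1]
width: 85.6
gripper_force: 0.0
```

apply_moves:
  rows:
    - [[-0.04,0.04,0],[0,0,0],1]
    - [[0,0,0],[0,0,0],1]
    - [[0,0,0],[0,0,0],1]
    - [[0,0,0],[0,0,0],1]
    - [[0,0,0],[0,0,0],1]

```text
time_s: 42.85
ee_pos: [569.4, 76.3, 241.1]
eef_rot: [-3.141, 0.001, -0.045]
ft_force: [-0.6, -0.2, 0.2]
width: 85.7
gripper_force: 0.0
```

```bash
python3 -c "
from placed import *
placed(20,(650.6,143));placed(14,(561.3,147));placed(20,(642.3,-46.6));placed(14,(553,-42.7))
for n in('scene','side'): grab(n,n+'9')
W=cloud(load('wrist'));print('hatch panel z far/near',[np.nanmedian(W[...,2][(abs(W[...,0]-x)<6)&(abs(W[...,1]-100)<12)]).round(1) for x in(510,600,690)])
D=cloud(load('side'));S=cloud(load('scene'))
for W in(D,S):
    m=(W[...,2]>57)&(W[...,2]<72)&(W[...,0]>300)&(W[...,0]<690)&(W[...,1]>290)&(W[...,1]<420);P=W[m]
    vx,vy,x0,y0=cv2.fitLine(P[:,:2].astype(np.float32),cv2.DIST_HUBER,0,.01,.01).ravel();print('pole',np.arctan2(vy,vx),y0+(468-x0)*vy/vx,np.median(P[:,2]))
a=cv2.imread('pics/scene9.png')[100:400,120:520]
cv2.imwrite('pics/c9.png',cv2.resize(a,(800,600),interpolation=cv2.INTER_CUBIC))"
```

```text
foot,tilt [651.6  144.14  -0.     0.  ] 0.12 665
top z (want 155) 155.1
42.85 [569.4  76.3 241.1]
foot,tilt [562.02 147.78   0.     0.  ] 0.16 949
top z (want 165) 164.9
42.9 [569.4  76.2 241. ]
foot,tilt [643.09 -46.49   0.     0.  ] 0.17 1399
top z (want 155) 155.4
42.95 [569.3  76.2 241.1]
foot,tilt [552.6  -42.68   0.     0.  ] 0.21 1348
top z (want 165) 165.1
43.0 [569.3  76.1 241.1]
hatch panel z far/near [np.float64(76.5), np.float64(76.5), np.float64(76.4)]
pole 0.17231147 346.5556 60.858445736348926
pole 0.15246594 342.70673 63.262786017429335
```

View pics/c9.png

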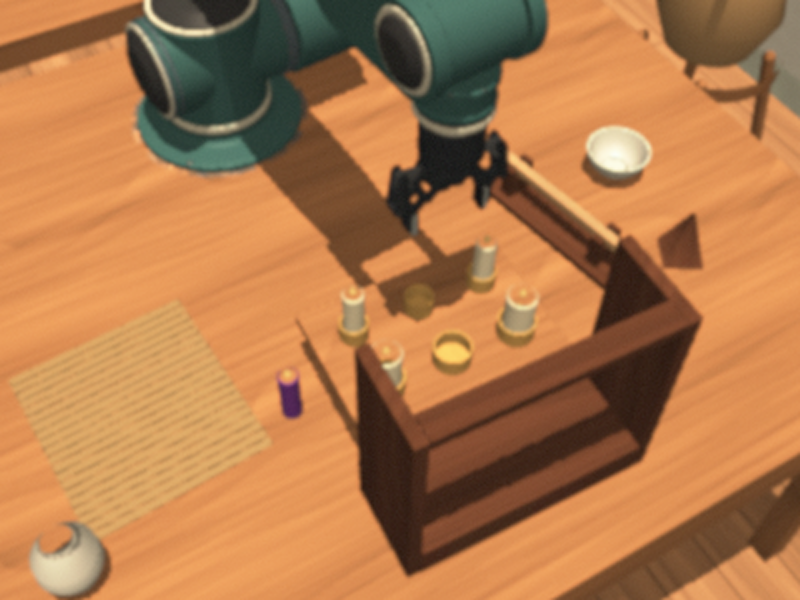

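The mat is empty. Both slims, at (352,310) and (484,262), and both stouts, at (388,365) and (520,310), stand in their cups. The hatch is level and the pole is in its rest at (510–615, 155–245), so I'm handing in.

```bash
python3 -c "
from station import ticket
print(ticket.hand_in())"
```

```text
the job is handed in; nothing more can be done
None
```

I pulled the hatch down with the pole until it lay level, stood all four candles from the mat in cups of their own size, laid the pole back in its rest with the prong down, and handed the job in at about 43 s; the hand-in gave no verdict.

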